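# Stack the tapered chill bars on the chill plate

### The arm

A 6-joint arm with a two-finger parallel gripper is mounted at the origin on the work surface. World frame = base frame: x ahead of the robot, y to its left, z up, the work surface at z = 0. Lengths are in m, angles in rad, forces in N, time in s.
With the tool pointing down it reaches from about 0.3 to 0.775 m from the base axis. Payload 14.6 kg.
Tool frame: the origin (TCP) lies on the centre line of the jaws, within the pads' length; the fingertips stand 11 mm ahead of it and the grasp point (between the pads) lies 8 mm behind it; z points along the fingers, x is the direction in which the jaws open and shut, and the axes are right-handed (so a half turn about z gives the same grasp; the last joint's range is limited). The gripper opens to 85 mm and grips with 20 to 120 N. Pads are 22 mm wide; open, the fingers measure 114 mm over their backs; the gripper's body (76 mm by 85 mm) begins 54 mm behind the grasp point. The pads swing forward as they close: fully open they stand 13 mm farther back than shut.
Start: joints at [-1.309, 0.3, 1.521, -0, 1.321, -0.067], TCP at [0.178, -0.521, 0.242] pointing down, gripper open.
Joint ranges: [-3.03, 3.03], [-0.79, 2.21], [0.23, 2.52], [-1.04, 4.18], [0, 3.07], [-2.55, 2.55]. Speed limits (rad/s): [2.22, 2.22, 2.57, 3.14, 3.14, 3.14].

### API

Orientations are given as a unit quaternion [w, x, y, z].
In Python, from plant import monitor, viewer, ticket gives the robot as it stands.
- The arm moves only by the tool move_arm, never from a script. Its argument "series" is a list of rows, each an object with "xyz": the shift along the tool's x, y, z in m, a list of three; "rot": the turn, a rotation vector about the tool's x, y, z in rad, a list of three; "hand": the finger opening in m, from 0 to 0.0854. A call has 1 to 5 rows; each row shifts and turns the pose as measured when the row begins, along the tool's axes as they then stand; what a row does not reach is not made up. A row lasts 1/10 s, in which the tool goes at most 50 mm and 8.59 degrees, less where a joint would pass 70% of its speed; a pose out of reach is approached as far as the arm can. A call is refused whole if a number of a shift passes 0.05 or a number of a turn 0.15, either way. A call with a gripper value outside its range is refused whole. The fingers move at their own pace and stop on an object; the grip force is fixed at half the most. Time passes only in rows, so rows that do not move let the fingers close. It gives the time, the measured TCP pose, the force and the opening at its end, in the units of the state.
- monitor.get_obs(): the state, without advancing time (a new reading comes with each control period).
- viewer.read_camera(name): name is "side" or "top"; returns a dict with "frame" (480x640x3 uint8, blue, green, red), "mtx" (3x3 intrinsics, pixels), "R" (3x3) and "t" (3): a world point X has camera coordinates R X + t. Camera axes: x right, y down, z forward; pixel columns grow to the right and rows downward; lengths in m; the calibration is good to about 2 mm. A picture is of the moment at which its call begins. There is no depth.
- ticket.sign_off(): hands the job in, once; it reports no verdict.
The state is a dict: "t": time; "joints": joint angles; "joint_velocities": joint speeds; "joint_torque": joint torques, N m; "position": TCP position; "eef_rot": TCP orientation; "contact_force": force on the tool from outside, world axes, zero at the start; "torque": the same for the moment, N m; "gripper_width": opening from 0.0 (shut) to 1.0 (fully open).
Only numpy, scipy, OpenCV 4.12 (cv2) and the standard library are available. Lean on these libraries where they do the work, as an engineer would, in place of code of your own. Each camera call takes 0.05 s, during which the arm holds its last target. There are 200 camera calls.

### The job

Clear the tube rack and the lidded dish off the chill plate and stand both upright, side by side and wholly on the black rubber mat, then stack every tapered aluminium bar from the bench in one column in the middle of the plate. Lay the bars in pairs: the first of a pair on its flat underside, the second on top of it, also underside down but turned end for end (thin end over the thick end below), so that the pair is level on top; the first pair runs along the plate's long side, and each further pair lies square across the pair under it (with an odd number, the last bar lies alone on top, also crosswise to the pair under it). Do not tip over the vial or the beaker standing among them.

Things in the scene. Friction and masses are not known exactly. Their poses are not given: they have to be found in the camera images.
- plate: fixed chill plate: black base with a flat bare steel top, 140 mm (its x) by 180 mm (its y, the long side), top face 20 mm above the bench. Origin: centre of its underside, at bench level, so the middle of the top face is 20 mm above it; z up.
- mat: black rubber bench mat, fixed, flat, 200 mm (its x) by 130 mm (its y), 3 mm thick. Origin: centre of its underside, at bench level.
- rack: white block rack with small capped tubes standing in it, 90 mm (its x) by 50 mm (its y), block 30 mm high, 43 mm with the tubes; the tubes are solid with it and fill the top almost to the edges. Origin: centre of its underside; z up. Starts on the chill plate. About 0.2 kg.
- dish: low round dish, clear glass with a white lid fixed on it, 60 mm in diameter, 22 mm high. Origin: centre of its underside; z up. Starts on the chill plate. About 0.12 kg.
- bar0: solid bare aluminium bar, tapered like a wedge: 90 mm long (its x), 46 mm wide (its y, sides parallel and upright), 34 mm thick at one end and 22 mm at the other; underside flat, top face slopes evenly (7.6 degrees). Origin: centre of the underside (28 mm thick there); x points along the underside to the THIN end, z up out of the top. About 0.31 kg. Starts on the bench lying on its underside. All bars are alike; some may be absent.
- bar1: solid bare aluminium bar, tapered like a wedge: 90 mm long (its x), 46 mm wide (its y, sides parallel and upright), 34 mm thick at one end and 22 mm at the other; underside flat, top face slopes evenly (7.6 degrees). Origin: centre of the underside (28 mm thick there); x points along the underside to the THIN end, z up out of the top. About 0.31 kg. Starts on the bench lying on its underside. All bars are alike; some may be absent.
- bar2: solid bare aluminium bar, tapered like a wedge: 90 mm long (its x), 46 mm wide (its y, sides parallel and upright), 34 mm thick at one end and 22 mm at the other; underside flat, top face slopes evenly (7.6 degrees). Origin: centre of the underside (28 mm thick there); x points along the underside to the THIN end, z up out of the top. About 0.31 kg. Starts on the bench lying on its underside. All bars are alike; some may be absent.
- bar3: solid bare aluminium bar, tapered like a wedge: 90 mm long (its x), 46 mm wide (its y, sides parallel and upright), 34 mm thick at one end and 22 mm at the other; underside flat, top face slopes evenly (7.6 degrees). Origin: centre of the underside (28 mm thick there); x points along the underside to the THIN end, z up out of the top. About 0.31 kg. Starts on the bench lying on its underside. All bars are alike; some may be absent.
- bar4: solid bare aluminium bar, tapered like a wedge: 90 mm long (its x), 46 mm wide (its y, sides parallel and upright), 34 mm thick at one end and 22 mm at the other; underside flat, top face slopes evenly (7.6 degrees). Origin: centre of the underside (28 mm thick there); x points along the underside to the THIN end, z up out of the top. About 0.31 kg. Starts on the bench lying on its underside. All bars are alike; some may be absent.
- bar5: solid bare aluminium bar, tapered like a wedge: 90 mm long (its x), 46 mm wide (its y, sides parallel and upright), 34 mm thick at one end and 22 mm at the other; underside flat, top face slopes evenly (7.6 degrees). Origin: centre of the underside (28 mm thick there); x points along the underside to the THIN end, z up out of the top. About 0.31 kg. Starts on the bench lying on its underside. All bars are alike; some may be absent.
- bar6: solid bare aluminium bar, tapered like a wedge: 90 mm long (its x), 46 mm wide (its y, sides parallel and upright), 34 mm thick at one end and 22 mm at the other; underside flat, top face slopes evenly (7.6 degrees). Origin: centre of the underside (28 mm thick there); x points along the underside to the THIN end, z up out of the top. About 0.31 kg. Starts on the bench lying on its underside. All bars are alike; some may be absent.
- vial: small amber vial with a white cap, 28 mm wide, 50 mm high; loose bystander, not part of the job. Origin: centre of its underside; z up.
- beaker: small empty glass beaker, 64 mm wide, 60 mm high; loose bystander, not part of the job. Origin: centre of its underside; z up.

How it is judged:
On the way, in this order (a step that is already met when the one before it is completed fails the run):
1. the rack and the dish stand on the mat (x of rack in the frame of mat between -0.08 and 0.08 m and y of rack in the frame of mat between -0.045 and 0.045 m and z of rack in the frame of mat between -0.004 and 0.009 m and angle between each of rack, dish's own z axis and vertical below 0.1 rad and linear speed of each of rack, dish below 0.02 m/s and x of dish in the frame of mat between -0.08 and 0.08 m and y of dish in the frame of mat between -0.045 and 0.045 m and z of dish in the frame of mat between -0.004 and 0.009 m), for 0.2 s.
2. a second bar lies end for end on the first, the pair level on top, in the middle of the plate along its long side (((horizontal distance between bar0 and plate below 0.022 m and (z of bar0 in the frame of plate between 0.04 and 0.056 m and angle between bar0's own x axis and vertical between 1.37 and 1.5 rad and angle between the y axis of bar0 and the x axis of plate, either way round below 0.2 rad) and linear speed of bar0 below 0.02 m/s) or (horizontal distance between bar1 and plate below 0.022 m and (z of bar1 in the frame of plate between 0.04 and 0.056 m and angle between bar1's own x axis and vertical between 1.37 and 1.5 rad and angle between the y axis of bar1 and the x axis of plate, either way round below 0.2 rad) and linear speed of bar1 below 0.02 m/s) or (horizontal distance between bar2 and plate below 0.022 m and (z of bar2 in the frame of plate between 0.04 and 0.056 m and angle between bar2's own x axis and vertical between 1.37 and 1.5 rad and angle between the y axis of bar2 and the x axis of plate, either way round below 0.2 rad) and linear speed of bar2 below 0.02 m/s) or (horizontal distance between bar3 and plate below 0.022 m and (z of bar3 in the frame of plate between 0.04 and 0.056 m and angle between bar3's own x axis and vertical between 1.37 and 1.5 rad and angle between the y axis of bar3 and the x axis of plate, either way round below 0.2 rad) and linear speed of bar3 below 0.02 m/s) or (horizontal distance between bar4 and plate below 0.022 m and (z of bar4 in the frame of plate between 0.04 and 0.056 m and angle between bar4's own x axis and vertical between 1.37 and 1.5 rad and angle between the y axis of bar4 and the x axis of plate, either way round below 0.2 rad) and linear speed of bar4 below 0.02 m/s) or (horizontal distance between bar5 and plate below 0.022 m and (z of bar5 in the frame of plate between 0.04 and 0.056 m and angle between bar5's own x axis and vertical between 1.37 and 1.5 rad and angle between the y axis of bar5 and the x axis of plate, either way round below 0.2 rad) and linear speed of bar5 below 0.02 m/s) or (horizontal distance between bar6 and plate below 0.022 m and (z of bar6 in the frame of plate between 0.04 and 0.056 m and angle between bar6's own x axis and vertical between 1.37 and 1.5 rad and angle between the y axis of bar6 and the x axis of plate, either way round below 0.2 rad) and linear speed of bar6 below 0.02 m/s))), for 0.2 s.
3. a second pair lies level and crosswise on the first pair (((horizontal distance between bar0 and plate below 0.022 m and (z of bar0 in the frame of plate between 0.096 and 0.112 m and angle between bar0's own x axis and vertical between 1.37 and 1.5 rad and angle between the y axis of bar0 and the y axis of plate, either way round below 0.2 rad) and linear speed of bar0 below 0.02 m/s) or (horizontal distance between bar1 and plate below 0.022 m and (z of bar1 in the frame of plate between 0.096 and 0.112 m and angle between bar1's own x axis and vertical between 1.37 and 1.5 rad and angle between the y axis of bar1 and the y axis of plate, either way round below 0.2 rad) and linear speed of bar1 below 0.02 m/s) or (horizontal distance between bar2 and plate below 0.022 m and (z of bar2 in the frame of plate between 0.096 and 0.112 m and angle between bar2's own x axis and vertical between 1.37 and 1.5 rad and angle between the y axis of bar2 and the y axis of plate, either way round below 0.2 rad) and linear speed of bar2 below 0.02 m/s) or (horizontal distance between bar3 and plate below 0.022 m and (z of bar3 in the frame of plate between 0.096 and 0.112 m and angle between bar3's own x axis and vertical between 1.37 and 1.5 rad and angle between the y axis of bar3 and the y axis of plate, either way round below 0.2 rad) and linear speed of bar3 below 0.02 m/s) or (horizontal distance between bar4 and plate below 0.022 m and (z of bar4 in the frame of plate between 0.096 and 0.112 m and angle between bar4's own x axis and vertical between 1.37 and 1.5 rad and angle between the y axis of bar4 and the y axis of plate, either way round below 0.2 rad) and linear speed of bar4 below 0.02 m/s) or (horizontal distance between bar5 and plate below 0.022 m and (z of bar5 in the frame of plate between 0.096 and 0.112 m and angle between bar5's own x axis and vertical between 1.37 and 1.5 rad and angle between the y axis of bar5 and the y axis of plate, either way round below 0.2 rad) and linear speed of bar5 below 0.02 m/s) or (horizontal distance between bar6 and plate below 0.022 m and (z of bar6 in the frame of plate between 0.096 and 0.112 m and angle between bar6's own x axis and vertical between 1.37 and 1.5 rad and angle between the y axis of bar6 and the y axis of plate, either way round below 0.2 rad) and linear speed of bar6 below 0.02 m/s))), for 0.2 s.
At the end, for the whole second after the job is handed in: Rack and dish upright, centres 20 mm inside the mat's edge. All bars at rest in one column 22 mm or less from the plate's middle: lower bar of a pair flat, upper end for end, top level (3.5 deg, 8 mm in height); odd pairs along the plate's long side, even across (0.2 rad) (all of step 1 and horizontal distance between each of bar0, bar1, bar2, bar3, bar4, bar5, bar6 and plate below 0.022 m and linear speed of each of bar0, bar1, bar2, bar3, bar4, bar5, bar6 below 0.02 m/s and ((z of bar0 in the frame of plate between 0.012 and 0.028 m and angle between bar0's own x axis and vertical between 1.51 and 1.63 rad and angle between the y axis of bar0 and the x axis of plate, either way round below 0.2 rad) or (z of bar0 in the frame of plate between 0.04 and 0.056 m and angle between bar0's own x axis and vertical between 1.37 and 1.5 rad and angle between the y axis of bar0 and the x axis of plate, either way round below 0.2 rad) or (z of bar0 in the frame of plate between 0.068 and 0.084 m and angle between bar0's own x axis and vertical between 1.51 and 1.63 rad and angle between the y axis of bar0 and the y axis of plate, either way round below 0.2 rad) or (z of bar0 in the frame of plate between 0.096 and 0.112 m and angle between bar0's own x axis and vertical between 1.37 and 1.5 rad and angle between the y axis of bar0 and the y axis of plate, either way round below 0.2 rad) or (z of bar0 in the frame of plate between 0.124 and 0.14 m and angle between bar0's own x axis and vertical between 1.51 and 1.63 rad and angle between the y axis of bar0 and the x axis of plate, either way round below 0.2 rad) or (z of bar0 in the frame of plate between 0.152 and 0.168 m and angle between bar0's own x axis and vertical between 1.37 and 1.5 rad and angle between the y axis of bar0 and the x axis of plate, either way round below 0.2 rad) or (z of bar0 in the frame of plate between 0.18 and 0.196 m and angle between bar0's own x axis and vertical between 1.51 and 1.63 rad and angle between the y axis of bar0 and the y axis of plate, either way round below 0.2 rad)) and ((z of bar1 in the frame of plate between 0.012 and 0.028 m and angle between bar1's own x axis and vertical between 1.51 and 1.63 rad and angle between the y axis of bar1 and the x axis of plate, either way round below 0.2 rad) or (z of bar1 in the frame of plate between 0.04 and 0.056 m and angle between bar1's own x axis and vertical between 1.37 and 1.5 rad and angle between the y axis of bar1 and the x axis of plate, either way round below 0.2 rad) or (z of bar1 in the frame of plate between 0.068 and 0.084 m and angle between bar1's own x axis and vertical between 1.51 and 1.63 rad and angle between the y axis of bar1 and the y axis of plate, either way round below 0.2 rad) or (z of bar1 in the frame of plate between 0.096 and 0.112 m and angle between bar1's own x axis and vertical between 1.37 and 1.5 rad and angle between the y axis of bar1 and the y axis of plate, either way round below 0.2 rad) or (z of bar1 in the frame of plate between 0.124 and 0.14 m and angle between bar1's own x axis and vertical between 1.51 and 1.63 rad and angle between the y axis of bar1 and the x axis of plate, either way round below 0.2 rad) or (z of bar1 in the frame of plate between 0.152 and 0.168 m and angle between bar1's own x axis and vertical between 1.37 and 1.5 rad and angle between the y axis of bar1 and the x axis of plate, either way round below 0.2 rad) or (z of bar1 in the frame of plate between 0.18 and 0.196 m and angle between bar1's own x axis and vertical between 1.51 and 1.63 rad and angle between the y axis of bar1 and the y axis of plate, either way round below 0.2 rad)) and ((z of bar2 in the frame of plate between 0.012 and 0.028 m and angle between bar2's own x axis and vertical between 1.51 and 1.63 rad and angle between the y axis of bar2 and the x axis of plate, either way round below 0.2 rad) or (z of bar2 in the frame of plate between 0.04 and 0.056 m and angle between bar2's own x axis and vertical between 1.37 and 1.5 rad and angle between the y axis of bar2 and the x axis of plate, either way round below 0.2 rad) or (z of bar2 in the frame of plate between 0.068 and 0.084 m and angle between bar2's own x axis and vertical between 1.51 and 1.63 rad and angle between the y axis of bar2 and the y axis of plate, either way round below 0.2 rad) or (z of bar2 in the frame of plate between 0.096 and 0.112 m and angle between bar2's own x axis and vertical between 1.37 and 1.5 rad and angle between the y axis of bar2 and the y axis of plate, either way round below 0.2 rad) or (z of bar2 in the frame of plate between 0.124 and 0.14 m and angle between bar2's own x axis and vertical between 1.51 and 1.63 rad and angle between the y axis of bar2 and the x axis of plate, either way round below 0.2 rad) or (z of bar2 in the frame of plate between 0.152 and 0.168 m and angle between bar2's own x axis and vertical between 1.37 and 1.5 rad and angle between the y axis of bar2 and the x axis of plate, either way round below 0.2 rad) or (z of bar2 in the frame of plate between 0.18 and 0.196 m and angle between bar2's own x axis and vertical between 1.51 and 1.63 rad and angle between the y axis of bar2 and the y axis of plate, either way round below 0.2 rad)) and ((z of bar3 in the frame of plate between 0.012 and 0.028 m and angle between bar3's own x axis and vertical between 1.51 and 1.63 rad and angle between the y axis of bar3 and the x axis of plate, either way round below 0.2 rad) or (z of bar3 in the frame of plate between 0.04 and 0.056 m and angle between bar3's own x axis and vertical between 1.37 and 1.5 rad and angle between the y axis of bar3 and the x axis of plate, either way round below 0.2 rad) or (z of bar3 in the frame of plate between 0.068 and 0.084 m and angle between bar3's own x axis and vertical between 1.51 and 1.63 rad and angle between the y axis of bar3 and the y axis of plate, either way round below 0.2 rad) or (z of bar3 in the frame of plate between 0.096 and 0.112 m and angle between bar3's own x axis and vertical between 1.37 and 1.5 rad and angle between the y axis of bar3 and the y axis of plate, either way round below 0.2 rad) or (z of bar3 in the frame of plate between 0.124 and 0.14 m and angle between bar3's own x axis and vertical between 1.51 and 1.63 rad and angle between the y axis of bar3 and the x axis of plate, either way round below 0.2 rad) or (z of bar3 in the frame of plate between 0.152 and 0.168 m and angle between bar3's own x axis and vertical between 1.37 and 1.5 rad and angle between the y axis of bar3 and the x axis of plate, either way round below 0.2 rad) or (z of bar3 in the frame of plate between 0.18 and 0.196 m and angle between bar3's own x axis and vertical between 1.51 and 1.63 rad and angle between the y axis of bar3 and the y axis of plate, either way round below 0.2 rad)) and ((z of bar4 in the frame of plate between 0.012 and 0.028 m and angle between bar4's own x axis and vertical between 1.51 and 1.63 rad and angle between the y axis of bar4 and the x axis of plate, either way round below 0.2 rad) or (z of bar4 in the frame of plate between 0.04 and 0.056 m and angle between bar4's own x axis and vertical between 1.37 and 1.5 rad and angle between the y axis of bar4 and the x axis of plate, either way round below 0.2 rad) or (z of bar4 in the frame of plate between 0.068 and 0.084 m and angle between bar4's own x axis and vertical between 1.51 and 1.63 rad and angle between the y axis of bar4 and the y axis of plate, either way round below 0.2 rad) or (z of bar4 in the frame of plate between 0.096 and 0.112 m and angle between bar4's own x axis and vertical between 1.37 and 1.5 rad and angle between the y axis of bar4 and the y axis of plate, either way round below 0.2 rad) or (z of bar4 in the frame of plate between 0.124 and 0.14 m and angle between bar4's own x axis and vertical between 1.51 and 1.63 rad and angle between the y axis of bar4 and the x axis of plate, either way round below 0.2 rad) or (z of bar4 in the frame of plate between 0.152 and 0.168 m and angle between bar4's own x axis and vertical between 1.37 and 1.5 rad and angle between the y axis of bar4 and the x axis of plate, either way round below 0.2 rad) or (z of bar4 in the frame of plate between 0.18 and 0.196 m and angle between bar4's own x axis and vertical between 1.51 and 1.63 rad and angle between the y axis of bar4 and the y axis of plate, either way round below 0.2 rad)) and ((z of bar5 in the frame of plate between 0.012 and 0.028 m and angle between bar5's own x axis and vertical between 1.51 and 1.63 rad and angle between the y axis of bar5 and the x axis of plate, either way round below 0.2 rad) or (z of bar5 in the frame of plate between 0.04 and 0.056 m and angle between bar5's own x axis and vertical between 1.37 and 1.5 rad and angle between the y axis of bar5 and the x axis of plate, either way round below 0.2 rad) or (z of bar5 in the frame of plate between 0.068 and 0.084 m and angle between bar5's own x axis and vertical between 1.51 and 1.63 rad and angle between the y axis of bar5 and the y axis of plate, either way round below 0.2 rad) or (z of bar5 in the frame of plate between 0.096 and 0.112 m and angle between bar5's own x axis and vertical between 1.37 and 1.5 rad and angle between the y axis of bar5 and the y axis of plate, either way round below 0.2 rad) or (z of bar5 in the frame of plate between 0.124 and 0.14 m and angle between bar5's own x axis and vertical between 1.51 and 1.63 rad and angle between the y axis of bar5 and the x axis of plate, either way round below 0.2 rad) or (z of bar5 in the frame of plate between 0.152 and 0.168 m and angle between bar5's own x axis and vertical between 1.37 and 1.5 rad and angle between the y axis of bar5 and the x axis of plate, either way round below 0.2 rad) or (z of bar5 in the frame of plate between 0.18 and 0.196 m and angle between bar5's own x axis and vertical between 1.51 and 1.63 rad and angle between the y axis of bar5 and the y axis of plate, either way round below 0.2 rad)) and ((z of bar6 in the frame of plate between 0.012 and 0.028 m and angle between bar6's own x axis and vertical between 1.51 and 1.63 rad and angle between the y axis of bar6 and the x axis of plate, either way round below 0.2 rad) or (z of bar6 in the frame of plate between 0.04 and 0.056 m and angle between bar6's own x axis and vertical between 1.37 and 1.5 rad and angle between the y axis of bar6 and the x axis of plate, either way round below 0.2 rad) or (z of bar6 in the frame of plate between 0.068 and 0.084 m and angle between bar6's own x axis and vertical between 1.51 and 1.63 rad and angle between the y axis of bar6 and the y axis of plate, either way round below 0.2 rad) or (z of bar6 in the frame of plate between 0.096 and 0.112 m and angle between bar6's own x axis and vertical between 1.37 and 1.5 rad and angle between the y axis of bar6 and the y axis of plate, either way round below 0.2 rad) or (z of bar6 in the frame of plate between 0.124 and 0.14 m and angle between bar6's own x axis and vertical between 1.51 and 1.63 rad and angle between the y axis of bar6 and the x axis of plate, either way round below 0.2 rad) or (z of bar6 in the frame of plate between 0.152 and 0.168 m and angle between bar6's own x axis and vertical between 1.37 and 1.5 rad and angle between the y axis of bar6 and the x axis of plate, either way round below 0.2 rad) or (z of bar6 in the frame of plate between 0.18 and 0.196 m and angle between bar6's own x axis and vertical between 1.51 and 1.63 rad and angle between the y axis of bar6 and the y axis of plate, either way round below 0.2 rad))); the robot touches nothing.
It fails at once if a bystander is tipped over (angle between any of vial, beaker's own z axis and vertical above 0.6 rad).
Of bar0, bar1, bar2, bar3, bar4, bar5, bar6 only 5 to 7 are there at a start; the rules pass over those that are not, and their reading is None.
At some moment in a run one of rack, dish may be knocked a few centimetres aside while the robot is not near it.
Once in a run the grip may slacken for a moment while it holds something.
It also fails if it takes over 208 s, if anything falls off the work surface, if the arm or the gripper's body presses on something with over 40 N, if the wrist force passes 120 N, or if a joint passes its speed limit or range.

## Working session

There is one attempt and no reset: what is moved stays moved. The work goes in short steps, Python scripts to look and compute and a tool call to move; the robot and the scene stay as the last step left them, time stands still between calls to the robot, and variables do not carry over. Pictures are saved under pics/ and viewed, about 12 in all and at most 16, crops included, and the job is handed in when it is done.

Besides the shell and the picture viewer there is one more tool, called after "Emit:" as name(argument=value, ...), one argument or row to a line, values as JSON. move_arm: Moves the arm, as the interface text tells. Its arguments: {"type":"object","properties":{"series":{"type":"array","items":{"type":"object","properties":{"xyz":{"type":"array","items":{"type":"number"}},"rot":{"type":"array","items":{"type":"number"}},"hand":{"type":"number"}}}}},"required":["series"]}

```bash
ls; mkdir -p pics
python3 - <<'E'
from plant import monitor, viewer
import cv2
o=monitor.get_obs(); print(o)
for n in("top","side"):
    c=viewer.read_camera(n); cv2.imwrite(f"pics/{n}0.png",c["frame"]); print(n,c["mtx"].round(1).tolist(),c["R"].round(4).tolist(),c["t"].round(4).tolist())
E
```

```text
pics
{'t': 0.0, 'joints': array([-1.30860581e+00,  3.00468828e-01,  1.52161270e+00,  2.91164952e-05,
        1.32071231e+00, -6.65791768e-02]), 'joint_velocities': array([ 3.36552192e-04,  1.74107636e-05,  1.59126621e-03,  1.53604414e-03,
       -6.69465221e-04, -6.87770671e-04]), 'joint_torque': array([ 4.60576739e-04, -5.43504417e+01, -3.61797237e+01, -5.67592258e-05,
        4.01982281e-03, -1.91343884e-05]), 'position': array([ 0.1775366 , -0.52030964,  0.24170918]), 'eef_rot': array([-3.92082199e-04,  8.13287020e-01, -5.81862409e-01, -4.55173110e-04]), 'contact_force': array([-0.20358755,  0.40667072,  1.23057232]), 'torque': array([-0.02197286,  0.02090716,  0.00902688]), 'gripper_width': 0.9975765077175446}
top [[526.8, 0.0, 323.3], [0.0, 526.8, 238.5], [0.0, 0.0, 1.0]] [[-0.004, -0.9999, 0.0147], [-0.9827, 0.0012, -0.1851], [0.1851, -0.0152, -0.9826]] [-0.0803, 0.5189, 1.0565]
side [[446.1, 0.0, 320.3], [0.0, 446.1, 242.1], [0.0, 0.0, 1.0]] [[0.9478, -0.3183, 0.0192], [-0.2202, -0.6969, -0.6825], [0.2306, 0.6426, -0.7307]] [-0.526, 0.0816, 0.9273]
```

View pics/top0.png

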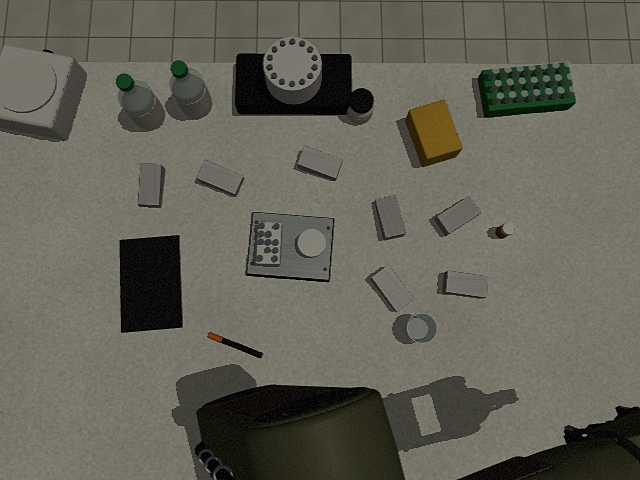

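View pics/side0.png

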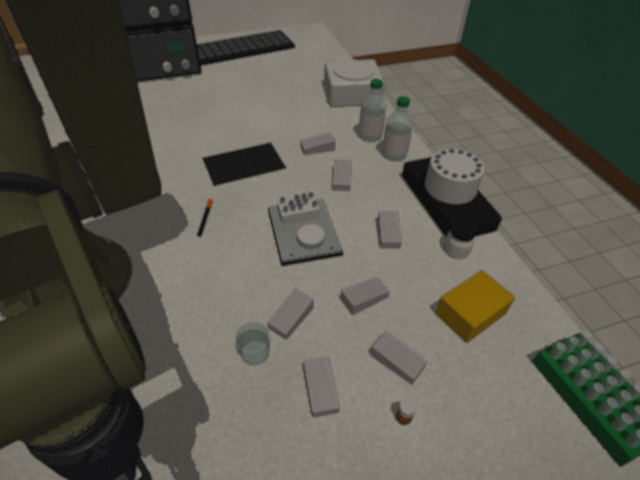

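The top view shows the plate at (290,246) with the rack at (267,243) and the dish at (311,243). The mat is at (151,283). All seven bars are present: (150,185), (220,177), (319,163), (390,216), (458,215), (391,288), (466,284). The vial is at (503,230) and the beaker at (416,328). The side view shows the same layout. I'll zoom in to see the tapers.

Run:
```python
import cv2,numpy as np
t=cv2.imread("pics/top0.png");s=cv2.imread("pics/side0.png")
g=lambda a:np.clip(a.astype(float)*1.3,0,255).astype('uint8')
cv2.imwrite("pics/tc.png",cv2.resize(g(t[140:345,115:515]),None,fx=2,fy=2,interpolation=cv2.INTER_CUBIC))
tiles=[(318,144),(342,174),(390,229),(365,295),(398,356),(291,312),(321,385)]
f=lambda im,p:cv2.resize(g(im[p[1]-25:p[1]+35 if 0 else p[1]+31,p[0]-32:p[0]+32]),(192,168),interpolation=cv2.INTER_CUBIC)
r=[f(s,p) for p in tiles]+[np.zeros((168,192,3),'uint8')]
cv2.imwrite("pics/sc.png",np.vstack([np.hstack(r[:4]),np.hstack(r[4:])]))
h=cv2.cvtColor(t,cv2.COLOR_BGR2HSV)
for p in [(150,185),(319,163),(390,216),(350,320),(300,350),(466,284),(267,243),(320,265),(312,243),(151,283)]: print(p,t[p[1],p[0]],h[p[1],p[0]])
```

```text
(150, 185) [ 91  98 102] [ 19  28 102]
(319, 163) [ 98 107 109] [ 25  26 109]
(390, 216) [ 91  97 100] [ 20  23 100]
(350, 320) [108 121 123] [ 26  31 123]
(300, 350) [112 126 128] [ 26  32 128]
(466, 284) [106 111 114] [ 19  18 114]
(267, 243) [60 59 60] [150   4  60]
(320, 265) [ 92 101  97] [ 43  23 101]
(312, 243) [119 129 131] [ 25  23 131]
(151, 283) [12 13 12] [60 20 13]
```

View pics/tc.png

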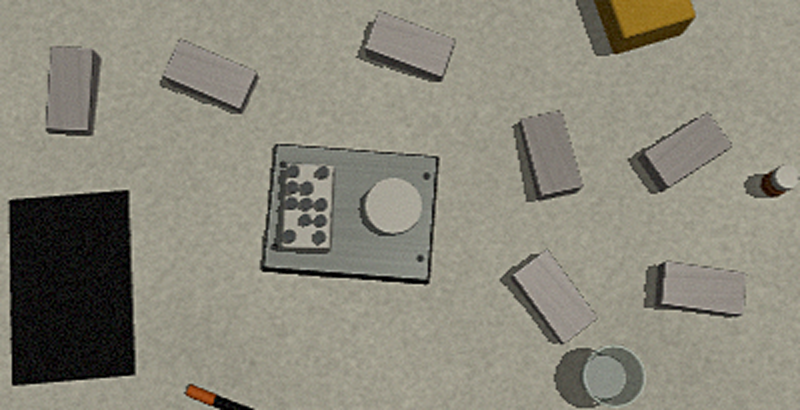

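View pics/sc.png

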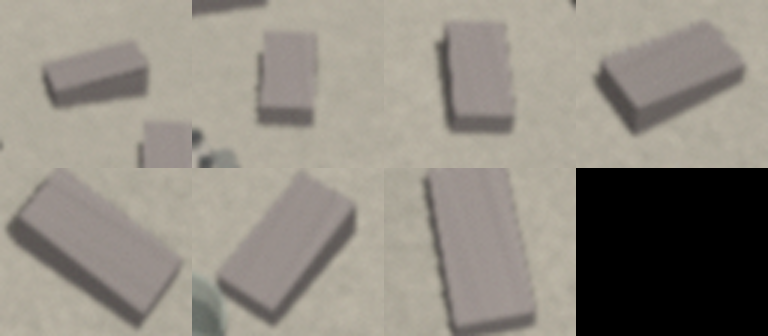

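The crops show clear tapers, for example bar A (top-left) is thick at its +x end. I'll measure them by triangulating the top-face corners.

```bash
cat > h.py <<'E'
from plant import monitor, viewer
import cv2,numpy as np
from scipy.spatial.transform import Rotation as Ro
def cams(): return {n:viewer.read_camera(n) for n in("top","side")}
def ray(c,p,z):
    p=np.atleast_2d(p); d=(c["R"].T@np.linalg.inv(c["mtx"])@np.c_[p,np.ones(len(p))].T).T
    o=-c["R"].T@c["t"]; return o+d*((z-o[2])/d[:,2])[:,None]
def proj(c,X):
    x=c["mtx"]@(c["R"]@np.atleast_2d(X).T+c["t"][:,None]); return (x[:2]/x[2]).T
def tri(c1,p1,c2,p2):
    P=[c["mtx"]@np.c_[c["R"],c["t"]] for c in(c1,c2)]
    h=cv2.triangulatePoints(P[0],P[1],np.float64(p1).T,np.float64(p2).T); return (h[:3]/h[3]).T
def barmask(c,lo=84):
    b=cv2.bilateralFilter(c["frame"],9,30,5).astype(int); B,G,R=b[...,0],b[...,1],b[...,2]
    m=((2*G-B-R<9)&(R-B>3)&(R>lo)).astype('uint8')*255   # pinkish grey, bright
    return cv2.morphologyEx(m,cv2.MORPH_OPEN,np.ones((5,5)))
def quads(m,a0,a1):
    out=[]
    for k in cv2.findContours(m,cv2.RETR_EXTERNAL,cv2.CHAIN_APPROX_NONE)[0]:
        if a0<cv2.contourArea(k)<a1: out.append(cv2.approxPolyN(cv2.convexHull(k),4).reshape(-1,2).astype(float))
    return out
def bars(C,lo=(84,84)):
    T=quads(barmask(C["top"],lo[0]),450,1400); S=quads(barmask(C["side"],lo[1]),250,2500); res=[]
    for q in T:
        w=ray(C["top"],q,.028); pp=proj(C["side"],w)
        for s in S:
            if np.linalg.norm(s.mean(0)-pp.mean(0))<12:
                s2=np.array([s[np.argmin(np.linalg.norm(s-p,axis=1))] for p in pp])
                X=tri(C["top"],q,C["side"],s2); e=np.linalg.norm(X-np.roll(X,-1,0),axis=1)
                i=0 if e[0]+e[2]<e[1]+e[3] else 1   # short edges i, i+2
                a=(X[i]+X[(i+1)%4])/2; b=(X[(i+2)%4]+X[(i+3)%4])/2
                th,tn=(a,b) if a[2]>b[2] else (b,a)
                d=tn-th; res.append((w.mean(0)[:2],(th[2],tn[2]),np.arctan2(d[1],d[0]),e,q.mean(0)))
    return res
E
python3 - <<'E'
from h import *
C=cams()
for r in bars(C): print("c",r[0].round(4),"z th/tn",np.round(r[1],4),"thin dir deg",round(np.degrees(r[2]),1),"edges",r[3].round(3),"px",r[4].round(0))
f=C["top"]["frame"];g=cv2.cvtColor(f,cv2.COLOR_BGR2GRAY)
def roi(m,x0,y0,x1,y1):
    o=np.zeros_like(m);o[y0:y1,x0:x1]=m[y0:y1,x0:x1];return o
def show(n,q,z):
    w=ray(C["top"],q,z); e=np.roll(w,-1,0)-w; print(n,"centre",w.mean(0)[:2].round(4),"edges",[(round(float(np.hypot(*v[:2])),3),round(float(np.degrees(np.arctan2(v[1],v[0]))),1)) for v in e])
for q in quads(roi((g<40).astype('uint8')*255,110,220,200,350),2000,9000): show("mat",q,.003)
B,G,R=[cv2.GaussianBlur(f,(3,3),0)[...,i].astype(int) for i in range(3)]
for q in quads(roi(((g>70)&(R-B<8)).astype('uint8')*255|roi((g>60).astype('uint8')*255,255,218,326,274),240,205,340,290),2000,9000): show("plate",q,.02)
w=roi((cv2.GaussianBlur(g,(3,3),0)>112).astype('uint8')*255,250,215,332,278)
for k in cv2.findContours(w,cv2.RETR_EXTERNAL,cv2.CHAIN_APPROX_NONE)[0]:
    if cv2.contourArea(k)>60: print("white",cv2.contourArea(k),cv2.minAreaRect(k),ray(C["top"],cv2.minAreaRect(k)[0],.042)[0][:2].round(4),ray(C["top"],cv2.minAreaRect(k)[0],.05)[0][:2].round(4))
m=np.vstack([f,cv2.merge([barmask(C["top"])]*3)])[:, :]
cv2.imwrite("pics/m.png",np.hstack([cv2.cvtColor(barmask(C["top"])|w,cv2.COLOR_GRAY2BGR)[130:350,110:510],cv2.cvtColor(barmask(C["side"]),cv2.COLOR_GRAY2BGR)[120:420,240:480].copy()[:220]]))
E
```

```text
mat centre [0.4313 0.2893] edges [(0.13, 94.4), (0.197, 3.8), (0.126, -85.0), (0.199, -174.9)]
plate centre [ 0.5097 -0.0106] edges [(0.133, 175.9), (0.173, 85.6), (0.133, -4.3), (0.172, -94.5)]
white 98.5 ((265.0, 253.5), (17.0, 14.0), 90.0) [0.4882 0.0406] [0.4869 0.0398]
white 543.0 ((311.5000305175781, 242.00003051757812), (26.16295051574707, 26.16295051574707), 45.0) [ 0.5125 -0.0569] [ 0.5111 -0.057 ]
white 110.5 ((274.4508361816406, 233.04098510742188), (27.527929306030273, 13.699945449829102), 50.194427490234375) [0.5319 0.0214] [0.5303 0.0208]
```

Run:
```python
import cv2,numpy as np
t=cv2.imread("pics/top0.png").astype(int);s=cv2.imread("pics/side0.png").astype(int)
for im,P in((t,[(150,185),(220,177),(319,163),(390,216),(458,215),(391,288),(466,284),(350,320),(220,220),(350,200),(430,250),(500,270)]),(s,[(318,141),(342,168),(390,224),(365,292),(398,352),(291,309),(321,380),(200,300),(350,210),(430,250),(350,340),(450,380)])):
  for x,y in P:
    p=im[y-4:y+5,x-4:x+5].reshape(-1,3); m=p.mean(0); print((x,y),m.round(1),"R-B",round(m[2]-m[0],1),"2G-B-R",round(2*m[1]-m[0]-m[2],1),"sd",p.std(0).round(1))
```

```text
(150, 185) [ 92.1  96.9 100.9] R-B 8.7 2G-B-R 0.9 sd [2.6 2.8 2.8]
(220, 177) [100.9 106.3 110.8] R-B 10.0 2G-B-R 0.9 sd [2.8 2.9 2.9]
(319, 163) [103.2 108.8 113.6] R-B 10.3 2G-B-R 0.8 sd [2.6 2.8 2.5]
(390, 216) [90.4 95.4 99.4] R-B 9.0 2G-B-R 1.1 sd [2.7 2.4 2.5]
(458, 215) [ 95.9 101.3 105.9] R-B 10.0 2G-B-R 0.9 sd [2.8 2.9 2.8]
(391, 288) [107.9 113.5 118.5] R-B 10.6 2G-B-R 0.5 sd [2.9 2.9 2.7]
(466, 284) [104.2 110.1 114.6] R-B 10.5 2G-B-R 1.4 sd [2.6 2.6 2.4]
(350, 320) [106.1 117.9 120. ] R-B 13.9 2G-B-R 9.7 sd [3.6 3.7 3.6]
(220, 220) [105.8 117.7 119.8] R-B 14.0 2G-B-R 9.8 sd [2.9 3.1 3.2]
(350, 200) [105.8 117.5 119.5] R-B 13.8 2G-B-R 9.8 sd [3.8 4.1 4. ]
(430, 250) [107.  118.8 120.9] R-B 13.9 2G-B-R 9.7 sd [2.3 2.3 2.6]
(500, 270) [107.1 119.1 121.2] R-B 14.1 2G-B-R 9.9 sd [3.9 4.1 3.9]
(318, 141) [102.9 105.8 112. ] R-B 9.2 2G-B-R -3.3 sd [5.8 5.9 6.2]
(342, 168) [108.4 111.8 118.2] R-B 9.9 2G-B-R -3.0 sd [0.9 1.1 0.9]
(390, 224) [108.8 111.9 118.6] R-B 9.8 2G-B-R -3.6 sd [1.  1.1 1. ]
(365, 292) [103.9 107.1 113.3] R-B 9.4 2G-B-R -3.1 sd [0.9 1.  0.9]
(398, 352) [107.3 110.6 117.1] R-B 9.9 2G-B-R -3.1 sd [1.  0.9 1. ]
(291, 309) [107.9 111.  117.6] R-B 9.7 2G-B-R -3.5 sd [0.9 0.8 0.8]
(321, 380) [110.5 114.  120.6] R-B 10.2 2G-B-R -3.1 sd [0.9 0.9 1. ]
(200, 300) [120.4 131.1 135.5] R-B 15.0 2G-B-R 6.3 sd [1.7 1.8 1.9]
(350, 210) [121.6 132.6 136.9] R-B 15.3 2G-B-R 6.6 sd [1.2 1.3 1.4]
(430, 250) [120.6 131.4 135.7] R-B 15.1 2G-B-R 6.5 sd [1.2 1.4 1.4]
(350, 340) [121.5 132.3 136.6] R-B 15.1 2G-B-R 6.5 sd [1.3 1.4 1.4]
(450, 380) [117.6 128.2 132.2] R-B 14.6 2G-B-R 6.5 sd [2.3 2.5 2.7]
```

```bash
python3 - <<'E'
s=open('h.py').read()
a=s.index("def barmask");b=s.index("def quads")
s=s[:a]+'''def barmask(c,lo=80):
    b=cv2.bilateralFilter(c["frame"],7,25,4).astype(int); B,G,R=b[...,0],b[...,1],b[...,2]
    off=-2 if c["R"][2,2]>-.9 else 2     # the side camera is tinted
    m=((2*G-B-R<off+3.5)&(R-B>5)&(R>lo)).astype('uint8')*255
    return cv2.morphologyEx(cv2.morphologyEx(m,cv2.MORPH_OPEN,np.ones((4,4))),cv2.MORPH_CLOSE,np.ones((3,3)))
'''+s[b:]
s=s.replace("(84,84)","(80,88)")
open('h.py','w').write(s)
E
cat > m1.py <<'E'
from h import *
C=cams()
for r in bars(C): print("c",r[0].round(4),"z th/tn",np.round(r[1],4),"thin dir deg",round(np.degrees(r[2]),1),"edges",r[3].round(3),"px",r[4].round(0))
a=barmask(C["top"])[130:350,110:510];b=barmask(C["side"],88)[120:420,240:480]
o=np.zeros((300,640),'uint8');o[:220,:400]=a;o[:,400:]=b
cv2.imwrite("pics/m.png",o)
print([(cv2.contourArea(q.astype(np.float32)),q.mean(0).round()) for n in("top","side") for q in quads(barmask(C[n]),200,3000)])
E
python3 m1.py
```

```text
c [ 0.424  -0.3875] z th/tn [0.0327 0.0183] thin dir deg -97.9 edges [0.047 0.09  0.047 0.091] px [468. 284.]
c [ 0.4145 -0.2288] z th/tn [0.0315 0.0183] thin dir deg -143.7 edges [0.047 0.09  0.046 0.093] px [393. 289.]
c [ 0.5737 -0.3784] z th/tn [0.0346 0.0174] thin dir deg -57.6 edges [0.094 0.045 0.093 0.045] px [460. 215.]
c [ 0.57   -0.2301] z th/tn [0.0323 0.018 ] thin dir deg 11.7 edges [0.045 0.092 0.048 0.09 ] px [392. 217.]
c [0.6427 0.2931] z th/tn [0.03   0.0169] thin dir deg 177.1 edges [0.09  0.042 0.091 0.045] px [150. 184.]
c [0.659  0.1422] z th/tn [0.026  0.0181] thin dir deg -114.1 edges [0.047 0.094 0.045 0.091] px [220. 177.]
c [ 0.6928 -0.077 ] z th/tn [0.0299 0.0179] thin dir deg -110.1 edges [0.043 0.087 0.05  0.091] px [321. 162.]
[(860.0, array([468., 284.])), (918.5, array([393., 289.])), (762.0, array([460., 215.])), (821.0, array([392., 217.])), (840.5, array([150., 184.])), (843.5, array([220., 177.])), (810.0, array([321., 162.])), (1668.0, array([321., 387.])), (1264.0, array([400., 356.])), (1114.0, array([291., 312.])), (1011.0, array([368., 294.])), (738.0, array([391., 230.])), (555.0, array([342., 176.])), (577.0, array([319., 145.]))]
```

View pics/m.png

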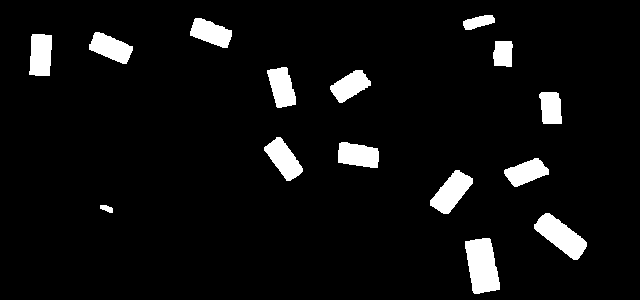

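All seven bars are resolved: 46×90 mm top faces, and every thick end reads clearly higher than its thin end. Next I'll move towards the dish and write a move helper.

```bash
cat > g.py <<'E'
# usage: g.py x y z yaw_deg [tilt_rad about tool x]  -> shift/turn still to go, in tool axes
import sys
from h import *
def show(x,y,z,yaw,tilt=0.):
    o=monitor.get_obs(); q=o["eef_rot"]; R=Ro.from_quat([q[1],q[2],q[3],q[0]])
    T=Ro.from_euler('z',yaw,degrees=True)*Ro.from_euler('x',np.pi)*Ro.from_euler('x',tilt)
    d=np.array([x,y,z])-o["position"]; s=R.inv().apply(d); r=(R.inv()*T).as_rotvec(); s2=T.inv().apply(d)
    print("t",round(o["t"],2),"pos",o["position"].round(4),"F",o["contact_force"].round(1),"w",round(o["gripper_width"]*85.4,1),"j6",round(o["joints"][5],2))
    print(" shift now",s.round(4),"| turn",r.round(3),"rows",round(np.linalg.norm(r)/.145,1),"| shift after turn",s2.round(4),"rows",round(np.linalg.norm(s)/.048,1))
if __name__=="__main__": show(*map(float,sys.argv[1:]))
E
python3 g.py 0.5125 -0.0569 0.15 -4.4
```

```text
t 0.3 pos [ 0.1776 -0.5205  0.2421] F [ 0.6  0.  -0.3] w 85.4 j6 -0.07
 shift now [-0.3306 -0.4667  0.0923] | turn [-0.     0.    -1.165] rows 8.0 | shift after turn [ 0.2984 -0.4879  0.0921] rows 12.1
```

Emit:
move_arm(
  series=[
    {"xyz": [-0.028, -0.039, 0], "rot": [0, 0, 0], "hand": 0.085},
    {"xyz": [-0.028, -0.039, 0], "rot": [0, 0, 0], "hand": 0.085},
    {"xyz": [-0.028, -0.039, 0], "rot": [0, 0, 0], "hand": 0.085},
    {"xyz": [-0.028, -0.039, 0], "rot": [0, 0, 0], "hand": 0.085},
    {"xyz": [-0.028, -0.039, 0], "rot": [0, 0, 0], "hand": 0.085},
  ],
)

```text
t: 0.8
position: [0.3181, -0.3218, 0.2409]
eef_rot: [-0.0, 0.811, -0.585, -0.001]
contact_force: [0.8, -0.3, 0.0]
gripper_width: 0.993
```

Emit:
move_arm(
  series=[
    {"xyz": [-0.028, -0.039, 0], "rot": [0, 0, 0], "hand": 0.085},
    {"xyz": [-0.028, -0.039, 0], "rot": [0, 0, 0], "hand": 0.085},
    {"xyz": [-0.028, -0.039, 0], "rot": [0, 0, 0], "hand": 0.085},
    {"xyz": [-0.028, -0.039, 0], "rot": [0, 0, 0], "hand": 0.085},
    {"xyz": [-0.028, -0.039, 0], "rot": [0, 0, 0], "hand": 0.085},
  ],
)

```text
t: 1.3
position: [0.463, -0.1183, 0.2421]
eef_rot: [-0.0, 0.811, -0.586, 0.001]
contact_force: [0.7, -0.2, -0.0]
gripper_width: 0.994
```

Emit:
move_arm(
  series=[
    {"xyz": [0, 0, 0], "rot": [0, 0, -0.146], "hand": 0.085},
    {"xyz": [0, 0, 0], "rot": [0, 0, -0.146], "hand": 0.085},
    {"xyz": [0, 0, 0], "rot": [0, 0, -0.146], "hand": 0.085},
    {"xyz": [0, 0, 0], "rot": [0, 0, -0.146], "hand": 0.085},
    {"xyz": [0, 0, 0], "rot": [0, 0, -0.146], "hand": 0.085},
  ],
)

```text
t: 1.8
position: [0.4658, -0.1117, 0.2417]
eef_rot: [-0.0, 0.969, -0.248, 0.001]
contact_force: [0.8, -0.3, 0.3]
gripper_width: 0.998
```

```bash
python3 g.py 0.5125 -0.0569 0.15 -4.4
```

```text
t 1.8 pos [ 0.4658 -0.1117  0.2417] F [ 0.8 -0.3  0.3] w 85.3 j6 0.19
 shift now [ 0.0144 -0.0704  0.0918] | turn [-0.001 -0.001 -0.425] rows 2.9 | shift after turn [ 0.0423 -0.0582  0.0917] rows 2.4
```

Emit:
move_arm(
  series=[
    {"xyz": [0, 0, 0], "rot": [0, 0, -0.142], "hand": 0.085},
    {"xyz": [0, 0, 0], "rot": [0, 0, -0.142], "hand": 0.085},
    {"xyz": [0, 0, 0], "rot": [0, 0, -0.141], "hand": 0.085},
    {"xyz": [0.021, -0.029, 0.03], "rot": [0, 0, 0], "hand": 0.085},
    {"xyz": [0.021, -0.029, 0.03], "rot": [0, 0, 0], "hand": 0.085},
  ],
)

```text
t: 2.3
position: [0.5127, -0.0575, 0.1845]
eef_rot: [0.001, 1.0, -0.027, 0.005]
contact_force: [0.5, 0.3, 0.4]
gripper_width: 1.0
```

```bash
python3 g.py 0.5125 -0.0569 0.034 -4.4
```

```text
t 2.3 pos [ 0.5127 -0.0575  0.1845] F [0.5 0.3 0.4] w 85.4 j6 -0.13
 shift now [-0.0016 -0.0008  0.1505] | turn [ 0.001 -0.01   0.022] rows 0.2 | shift after turn [-0.0002 -0.0006  0.1505] rows 3.1
```

Emit:
move_arm(
  series=[
    {"xyz": [0, -0.001, 0.04], "rot": [0, -0.01, 0.02], "hand": 0.085},
    {"xyz": [0, 0, 0.04], "rot": [0, 0, 0], "hand": 0.085},
    {"xyz": [0, 0, 0.04], "rot": [0, 0, 0], "hand": 0.085},
    {"xyz": [0, 0, 0.022], "rot": [0, 0, 0], "hand": 0.085},
    {"xyz": [0, 0, 0], "rot": [0, 0, 0], "hand": 0.085},
  ],
)

```text
t: 2.8
position: [0.5134, -0.0528, 0.0341]
eef_rot: [0.0, 0.999, -0.035, -0.002]
contact_force: [0.1, -0.3, -0.0]
gripper_width: 0.993
```

```bash
python3 g.py 0.5125 -0.0569 0.036 -4.4
```

```text
t 2.8 pos [ 0.5134 -0.0528  0.0341] F [ 0.1 -0.3 -0. ] w 84.8 j6 -0.1
 shift now [-0.0006  0.0041 -0.0019] | turn [0.001 0.004 0.006] rows 0.0 | shift after turn [-0.0005  0.0041 -0.0019] rows 0.1
```

Emit:
move_arm(
  series=[
    {"xyz": [0, 0.004, -0.001], "rot": [0, 0, 0], "hand": 0.085},
    {"xyz": [0, 0, 0], "rot": [0, 0, 0], "hand": 0.045},
    {"xyz": [0, 0, 0], "rot": [0, 0, 0], "hand": 0.045},
    {"xyz": [0, 0, 0], "rot": [0, 0, 0], "hand": 0.045},
    {"xyz": [0, 0, 0], "rot": [0, 0, 0], "hand": 0.045},
  ],
)

```text
t: 3.3
position: [0.5154, -0.0579, 0.0406]
eef_rot: [0.001, 0.999, -0.036, 0.002]
contact_force: [0.2, 0.3, -0.5]
gripper_width: 0.673
```

```bash
python3 g.py 0.5125 -0.0569 0.035 -4.4
```

```text
t 3.3 pos [ 0.5154 -0.0579  0.0406] F [ 0.2  0.3 -0.5] w 57.5 j6 -0.11
 shift now [-0.003  -0.0008  0.0056] | turn [ 0.002 -0.003  0.006] rows 0.0 | shift after turn [-0.003  -0.0007  0.0056] rows 0.1
```

Emit:
move_arm(
  series=[
    {"xyz": [0, 0, -0.01], "rot": [0, 0, 0], "hand": 0.045},
    {"xyz": [0, 0, -0.03], "rot": [0, 0, 0], "hand": 0.045},
    {"xyz": [0, 0, -0.045], "rot": [0, 0, 0], "hand": 0.045},
    {"xyz": [0, 0, -0.03], "rot": [0, 0, 0], "hand": 0.045},
    {"xyz": [0, 0, 0], "rot": [0, 0, 0], "hand": 0.045},
  ],
)

```text
t: 3.8
position: [0.5147, -0.0575, 0.163]
eef_rot: [0.001, 0.999, -0.036, 0.002]
contact_force: [-0.6, -0.3, -1.8]
gripper_width: 0.67
```

```bash
python3 - <<'E'
from h import *
C=cams()
t=C["top"]["frame"][150:350,110:350];s=C["side"]["frame"][90:290,190:430]
cv2.imwrite("pics/d1.png",np.hstack([cv2.resize(a,(400,333),interpolation=cv2.INTER_CUBIC) for a in(t,s)]))
# mat frame
g=cv2.cvtColor(C["top"]["frame"],cv2.COLOR_BGR2GRAY)
# rack: white-ish block region on plate
E
python3 g.py 0.486 0.294 0.15 4.5
```

```text
t 3.9 pos [ 0.5134 -0.0573  0.1593] F [ 0.3 -0.  -2.1] w 57.5 j6 -0.11
 shift now [-0.0523 -0.3485  0.009 ] | turn [ 0.001  0.001 -0.15 ] rows 1.0 | shift after turn [ 2.000e-04 -3.524e-01  9.300e-03] rows 7.3
```

View pics/d1.png

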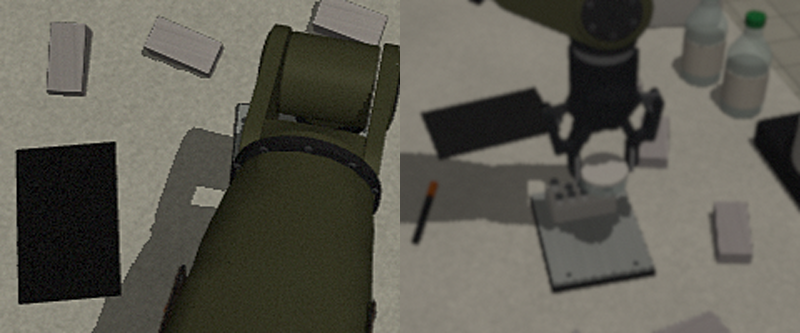

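Top view (left) is blocked by the arm, but the side view shows the dish held level above the plate at about (600,170) in the crop, with the rack still in place. Now to the mat.

Emit:
move_arm(
  series=[
    {"xyz": [-0.0065, -0.0435, 0], "rot": [0, 0, 0], "hand": 0.045},
    {"xyz": [-0.0065, -0.0435, 0], "rot": [0, 0, 0], "hand": 0.045},
    {"xyz": [-0.0065, -0.0435, 0], "rot": [0, 0, 0], "hand": 0.045},
    {"xyz": [-0.0065, -0.0435, 0], "rot": [0, 0, 0], "hand": 0.045},
    {"xyz": [-0.0065, -0.0435, 0], "rot": [0, 0, 0], "hand": 0.045},
  ],
)

```text
t: 4.4
position: [0.4937, 0.1643, 0.1526]
eef_rot: [0.002, 0.999, -0.04, -0.006]
contact_force: [1.2, -1.0, -0.7]
gripper_width: 0.673
```

Emit:
move_arm(
  series=[
    {"xyz": [-0.0065, -0.0435, 0], "rot": [0, 0, 0], "hand": 0.045},
    {"xyz": [-0.0065, -0.0435, 0], "rot": [0, 0, 0], "hand": 0.045},
    {"xyz": [0, -0.03, 0], "rot": [0, 0, -0.1], "hand": 0.045},
    {"xyz": [0, 0, 0.03], "rot": [0, 0, 0], "hand": 0.045},
    {"xyz": [0, 0, 0], "rot": [0, 0, 0], "hand": 0.045},
  ],
)

```text
t: 4.9
position: [0.4839, 0.2908, 0.1136]
eef_rot: [0.004, 1.0, 0.015, -0.011]
contact_force: [-1.2, -0.7, -0.3]
gripper_width: 0.672
```

```bash
python3 g.py 0.486 0.294 0.026 4.5
```

```text
t 4.9 pos [0.4839 0.2908 0.1136] F [-1.2 -0.7 -0.3] w 57.4 j6 0.44
 shift now [ 0.0042 -0.0037  0.0875] | turn [ 0.006  0.023 -0.048] rows 0.4 | shift after turn [ 0.0024 -0.003   0.0876] rows 1.8
```

Emit:
move_arm(
  series=[
    {"xyz": [0.004, -0.004, 0.03], "rot": [0.006, 0.023, -0.048], "hand": 0.045},
    {"xyz": [0, 0, 0.03], "rot": [0, 0, 0], "hand": 0.045},
    {"xyz": [0, 0, 0.012], "rot": [0, 0, 0], "hand": 0.045},
    {"xyz": [0, 0, 0], "rot": [0, 0, 0], "hand": 0.045},
    {"xyz": [0, 0, 0], "rot": [0, 0, 0], "hand": 0.045},
  ],
)

```text
t: 5.4
position: [0.4878, 0.2933, 0.041]
eef_rot: [0.0, 0.999, 0.038, -0.0]
contact_force: [0.2, -0.6, -0.6]
gripper_width: 0.669
```

```bash
python3 g.py 0.486 0.294 0.025 4.5
```

```text
t 5.4 pos [0.4878 0.2933 0.041 ] F [ 0.2 -0.6 -0.6] w 57.1 j6 0.4
 shift now [-0.0018 -0.0009  0.016 ] | turn [ 0.001  0.001 -0.002] rows 0.0 | shift after turn [-0.0018 -0.0009  0.016 ] rows 0.3
```

Emit:
move_arm(
  series=[
    {"xyz": [-0.001, 0, 0.008], "rot": [0, 0, 0], "hand": 0.045},
    {"xyz": [0, 0, 0.006], "rot": [0, 0, 0], "hand": 0.045},
    {"xyz": [0, 0, 0.002], "rot": [0, 0, 0], "hand": 0.045},
    {"xyz": [0, 0, 0], "rot": [0, 0, 0], "hand": 0.045},
  ],
)

```text
t: 5.8
position: [0.4883, 0.2935, 0.0271]
eef_rot: [-0.0, 0.999, 0.038, 0.002]
contact_force: [-0.5, 0.7, -1.8]
gripper_width: 0.673
```

Emit:
move_arm(
  series=[
    {"xyz": [0, 0, 0.002], "rot": [0, 0, 0], "hand": 0.045},
    {"xyz": [0, 0, 0], "rot": [0, 0, 0], "hand": 0.045},
    {"xyz": [0, 0, 0], "rot": [0, 0, 0], "hand": 0.085},
    {"xyz": [0, 0, 0], "rot": [0, 0, 0], "hand": 0.085},
    {"xyz": [0, 0, 0], "rot": [0, 0, 0], "hand": 0.085},
  ],
)

```text
t: 6.3
position: [0.4888, 0.2938, 0.0259]
eef_rot: [-0.001, 0.999, 0.038, 0.002]
contact_force: [0.8, 0.4, 0.1]
gripper_width: 0.994
```

Emit:
move_arm(
  series=[
    {"xyz": [0, 0, -0.02], "rot": [0, 0, 0], "hand": 0.085},
    {"xyz": [0, 0, -0.04], "rot": [0, 0, 0], "hand": 0.085},
    {"xyz": [0, 0, -0.045], "rot": [0, 0, 0], "hand": 0.085},
    {"xyz": [-0.045, 0, -0.02], "rot": [0, 0, 0], "hand": 0.085},
    {"xyz": [-0.045, 0, -0.02], "rot": [0, 0, 0], "hand": 0.085},
  ],
)

```text
t: 6.8
position: [0.3984, 0.2859, 0.173]
eef_rot: [-0.0, 0.999, 0.036, 0.001]
contact_force: [-0.2, 0.6, 0.2]
gripper_width: 0.995
```

Emit:
move_arm(
  series=[
    {"xyz": [-0.045, 0, 0], "rot": [0, 0, 0], "hand": 0.085},
    {"xyz": [-0.045, 0.01, 0], "rot": [0, 0, 0], "hand": 0.085},
    {"xyz": [0, 0, 0], "rot": [0, 0, 0], "hand": 0.085},
  ],
)

```text
t: 7.1
position: [0.3035, 0.2685, 0.1759]
eef_rot: [-0.002, 0.999, 0.037, 0.003]
contact_force: [0.8, 0.7, 0.5]
gripper_width: 0.997
```

```bash
python3 - <<'E'
from h import *
C=cams()
f=C["top"]["frame"]
a=cv2.resize(f[200:345,110:345],None,fx=2.4,fy=2.4,interpolation=cv2.INTER_CUBIC)
s=C["side"]["frame"][130:275,190:355];b=cv2.resize(s,None,fx=2.4,fy=2.4,interpolation=cv2.INTER_CUBIC)
o=np.hstack([a,b]); o=cv2.resize(o,(800,int(o.shape[0]*800/o.shape[1]))); cv2.imwrite("pics/d2.png",o)
g=cv2.GaussianBlur(cv2.cvtColor(f,cv2.COLOR_BGR2GRAY),(3,3),0)
m=np.zeros_like(g);m[205:350,110:340]=255
for k in cv2.findContours(((g>70)*m).astype('uint8')[:, :205].copy(),cv2.RETR_LIST,cv2.CHAIN_APPROX_NONE)[0]:
    if 300<cv2.contourArea(k)<900: print("dish?",cv2.minAreaRect(k),ray(C["top"],cv2.minAreaRect(k)[0],.025)[0].round(4))
E
python3 g.py 0.511 0.03 0.15 -4.4
```

```text
dish? ((146.0, 255.0), (26.0, 28.0), 90.0) [0.4881 0.2943 0.025 ]
t 7.2 pos [0.3072 0.2699 0.1766] F [-0.2 -0.   0. ] w 85.0 j6 0.56
 shift now [0.1854 0.2544 0.027 ] | turn [-0.005 -0.008  0.15 ] rows 1.0 | shift after turn [0.2216 0.2236 0.0266] rows 6.6
```

View pics/d2.png

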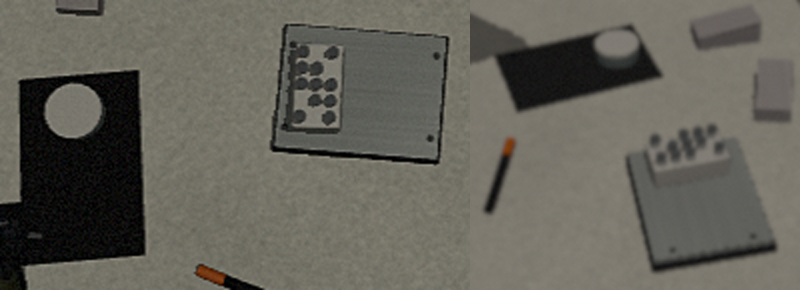

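The dish stands on the mat at (74,110) in the left crop, fully inside. The rack is at about (317,87), undisturbed. I'll measure the rack.

```bash
cat > rk.py <<'E'
from h import *
def rack(c,roi,z):
    x0,y0,x1,y1=roi; f=cv2.GaussianBlur(c["frame"],(3,3),0).astype(int)[y0:y1,x0:x1]
    B,G,R=f[...,0],f[...,1],f[...,2]
    m=((R-B>4)&(R>104)).astype('uint8')*255
    m=cv2.morphologyEx(m,cv2.MORPH_CLOSE,np.ones((9,9)))
    k=max(cv2.findContours(m,cv2.RETR_EXTERNAL,cv2.CHAIN_APPROX_NONE)[0],key=cv2.contourArea)
    q=cv2.boxPoints(cv2.minAreaRect(k))+[x0,y0]; w=ray(c,q,z); e=np.roll(w,-1,0)-w
    return cv2.contourArea(k),w.mean(0),[(round(float(np.hypot(*v[:2])),3),round(float(np.degrees(np.arctan2(v[1],v[0]))),1)) for v in e]
if __name__=="__main__":
    c=viewer.read_camera("top"); print(rack(c,(250,215,300,278),.05))
    f=c["frame"]; print(f[243,250:290].tolist()[::2])
E
python3 rk.py
```

```text
(766.5, array([0.51084519, 0.03266786, 0.05      ]), [(0.087, -1.9), (0.048, -93.1), (0.087, 177.7), (0.047, 86.8)])
[[65, 67, 69], [83, 92, 87], [42, 42, 42], [45, 49, 47], [54, 62, 62], [53, 54, 52], [49, 52, 50], [60, 66, 67], [45, 47, 43], [56, 57, 56], [40, 42, 39], [56, 58, 63], [56, 54, 56], [55, 56, 55], [65, 71, 73], [101, 110, 113], [89, 95, 93], [85, 93, 91], [90, 96, 93], [88, 96, 92]]
```

Emit:
move_arm(
  series=[
    {"xyz": [0, 0, 0], "rot": [0, 0, -0.146], "hand": 0.085},
    {"xyz": [0, 0, 0], "rot": [0, 0, -0.146], "hand": 0.085},
    {"xyz": [0, 0, 0], "rot": [0, 0, -0.146], "hand": 0.085},
    {"xyz": [0, 0, 0], "rot": [0, 0, -0.146], "hand": 0.085},
    {"xyz": [0, 0, 0], "rot": [0, 0, -0.146], "hand": 0.085},
  ],
)

```text
t: 7.75
position: [0.3139, 0.2714, 0.1759]
eef_rot: [-0.001, 0.917, 0.399, 0.005]
contact_force: [0.5, 0.7, -0.2]
gripper_width: 0.995
```

Emit:
move_arm(
  series=[
    {"xyz": [0, 0, 0], "rot": [0, 0, -0.146], "hand": 0.085},
    {"xyz": [0, 0, 0], "rot": [0, 0, -0.146], "hand": 0.085},
    {"xyz": [0, 0, 0], "rot": [0, 0, -0.146], "hand": 0.085},
    {"xyz": [0, 0, 0], "rot": [0, 0, -0.146], "hand": 0.085},
    {"xyz": [0, 0, 0], "rot": [0, 0, -0.1], "hand": 0.085},
  ],
)

```text
t: 8.25
position: [0.3203, 0.2726, 0.1747]
eef_rot: [0.001, 0.723, 0.691, 0.004]
contact_force: [0.6, 0.6, -0.6]
gripper_width: 0.998
```

```bash
python3 g.py 0.511 0.0327 0.12 87.5
```

```text
t 8.25 pos [0.3203 0.2726 0.1747] F [ 0.6  0.6 -0.6] w 85.3 j6 -0.91
 shift now [-0.2311  0.2011  0.0552] | turn [ 0.007 -0.004 -0.002] rows 0.1 | shift after turn [-0.2313  0.201   0.0547] rows 6.5
```

Emit:
move_arm(
  series=[
    {"xyz": [-0.033, 0.0287, 0.004], "rot": [0, 0, 0], "hand": 0.085},
    {"xyz": [-0.033, 0.0287, 0.004], "rot": [0, 0, 0], "hand": 0.085},
    {"xyz": [-0.033, 0.0287, 0.004], "rot": [0, 0, 0], "hand": 0.085},
    {"xyz": [-0.033, 0.0287, 0.004], "rot": [0, 0, 0], "hand": 0.085},
    {"xyz": [-0.033, 0.0287, 0.004], "rot": [0, 0, 0], "hand": 0.085},
  ],
)

```text
t: 8.75
position: [0.4659, 0.0987, 0.1538]
eef_rot: [0.001, 0.72, 0.694, 0.004]
contact_force: [0.2, 0.6, 0.2]
gripper_width: 0.995
```

Emit:
move_arm(
  series=[
    {"xyz": [-0.033, 0.0287, 0.01], "rot": [0, 0, 0], "hand": 0.085},
    {"xyz": [-0.028, 0.024, 0.01], "rot": [0, 0, 0], "hand": 0.085},
    {"xyz": [0, 0, 0.01], "rot": [0, 0, 0], "hand": 0.085},
    {"xyz": [0, 0, 0], "rot": [0, 0, 0], "hand": 0.085},
  ],
)

```text
t: 9.15
position: [0.5243, 0.0261, 0.1197]
eef_rot: [0.001, 0.723, 0.691, 0.004]
contact_force: [-0.1, 0.9, -0.7]
gripper_width: 0.992
```

```bash
python3 g.py 0.511 0.0327 0.045 87.5
```

```text
t 9.15 pos [0.5243 0.0261 0.1197] F [-0.1  0.9 -0.7] w 84.7 j6 -1.55
 shift now [ 0.0057 -0.0141  0.0747] | turn [ 0.006 -0.004 -0.001] rows 0.1 | shift after turn [ 0.006  -0.0136  0.0747] rows 1.6
```

Emit:
move_arm(
  series=[
    {"xyz": [0.006, -0.014, 0.01], "rot": [0.006, -0.004, 0], "hand": 0.085},
    {"xyz": [0, 0, 0.02], "rot": [0, 0, 0], "hand": 0.085},
    {"xyz": [0, 0, 0.02], "rot": [0, 0, 0], "hand": 0.085},
    {"xyz": [0, 0, 0], "rot": [0, 0, 0], "hand": 0.085},
  ],
)

```text
t: 9.55
position: [0.5112, 0.0346, 0.0687]
eef_rot: [0.0, 0.723, 0.691, 0.0]
contact_force: [0.3, -0.7, 1.1]
gripper_width: 0.997
```

```bash
python3 g.py 0.511 0.0327 0.045 87.5
```

```text
t 9.55 pos [0.5112 0.0346 0.0687] F [ 0.3 -0.7  1.1] w 85.2 j6 -1.53
 shift now [-0.0019 -0.0002  0.0237] | turn [ 0. -0. -0.] rows 0.0 | shift after turn [-0.0019 -0.0002  0.0237] rows 0.5
```

Emit:
move_arm(
  series=[
    {"xyz": [-0.001, 0, 0.015], "rot": [0, 0, 0], "hand": 0.085},
    {"xyz": [0, 0, 0.007], "rot": [0, 0, 0], "hand": 0.085},
    {"xyz": [0, 0, 0], "rot": [0, 0, 0], "hand": 0.035},
    {"xyz": [0, 0, 0], "rot": [0, 0, 0], "hand": 0.035},
    {"xyz": [0, 0, 0], "rot": [0, 0, 0], "hand": 0.035},
  ],
)

```text
t: 10.05
position: [0.5135, 0.0352, 0.0508]
eef_rot: [0.002, 0.722, 0.692, 0.002]
contact_force: [-1.3, -0.4, -0.9]
gripper_width: 0.566
```

Emit:
move_arm(
  series=[
    {"xyz": [0, 0, 0], "rot": [0, 0, 0], "hand": 0.035},
    {"xyz": [0, 0, 0], "rot": [0, 0, 0], "hand": 0.035},
  ],
)

```text
t: 10.25
position: [0.5138, 0.0353, 0.0518]
eef_rot: [0.002, 0.722, 0.692, 0.002]
contact_force: [0.2, -1.3, -2.5]
gripper_width: 0.561
```

```bash
python3 g.py 0.3864 0.2858 0.16 94.5
```

```text
t 10.25 pos [0.5138 0.0353 0.0518] F [ 0.2 -1.3 -2.5] w 47.9 j6 -1.53
 shift now [ 0.245  -0.1371 -0.109 ] | turn [ 0.006 -0.    -0.12 ] rows 0.8 | shift after turn [ 0.2598 -0.1074 -0.1082] rows 6.3
```

Emit:
move_arm(
  series=[
    {"xyz": [0, 0, -0.015], "rot": [0, 0, 0], "hand": 0.035},
    {"xyz": [0, 0, -0.03], "rot": [0, 0, 0], "hand": 0.035},
    {"xyz": [0, 0, -0.04], "rot": [0, 0, 0], "hand": 0.035},
    {"xyz": [0.03, -0.015, -0.02], "rot": [0, 0, 0], "hand": 0.035},
    {"xyz": [0.04, -0.022, 0], "rot": [0, 0, 0], "hand": 0.035},
  ],
)

```text
t: 10.75
position: [0.4791, 0.1055, 0.1602]
eef_rot: [0.001, 0.724, 0.69, 0.002]
contact_force: [0.4, 1.9, -3.2]
gripper_width: 0.563
```

Emit:
move_arm(
  series=[
    {"xyz": [0.04, -0.022, 0], "rot": [0, 0, 0], "hand": 0.035},
    {"xyz": [0.04, -0.022, 0], "rot": [0, 0, 0], "hand": 0.035},
    {"xyz": [0.04, -0.022, 0], "rot": [0, 0, 0], "hand": 0.035},
    {"xyz": [0.03, -0.02, 0], "rot": [0, 0, -0.12], "hand": 0.035},
    {"xyz": [0, 0, 0], "rot": [0, 0, 0], "hand": 0.035},
  ],
)

```text
t: 11.25
position: [0.3946, 0.2677, 0.1619]
eef_rot: [0.001, 0.679, 0.734, 0.003]
contact_force: [-0.1, -2.1, -1.6]
gripper_width: 0.564
```

```bash
python3 g.py 0.389 0.286 0.036 94.5
```

```text
t 11.25 pos [0.3946 0.2677 0.1619] F [-0.1 -2.1 -1.6] w 48.2 j6 -1.13
 shift now [ 0.0184 -0.005   0.1259] | turn [ 0.007 -0.002 -0.   ] rows 0.0 | shift after turn [ 0.0186 -0.0041  0.1259] rows 2.7
```

Emit:
move_arm(
  series=[
    {"xyz": [0.018, -0.004, 0.02], "rot": [0.007, 0, 0], "hand": 0.035},
    {"xyz": [0, 0, 0.035], "rot": [0, 0, 0], "hand": 0.035},
    {"xyz": [0, 0, 0.035], "rot": [0, 0, 0], "hand": 0.035},
    {"xyz": [0, 0, 0.01], "rot": [0, 0, 0], "hand": 0.035},
    {"xyz": [0, 0, 0], "rot": [0, 0, 0], "hand": 0.035},
  ],
)

```text
t: 11.75
position: [0.3897, 0.287, 0.0609]
eef_rot: [-0.0, 0.679, 0.734, 0.002]
contact_force: [0.1, 0.2, -1.0]
gripper_width: 0.554
```

```bash
python3 g.py 0.389 0.286 0.036 94.5
```

```text
t 11.75 pos [0.3897 0.287  0.0609] F [ 0.1  0.2 -1. ] w 47.3 j6 -1.09
 shift now [-0.001  -0.0009  0.0249] | turn [ 0.003 -0.004 -0.   ] rows 0.0 | shift after turn [-0.0009 -0.0008  0.0249] rows 0.5
```

Emit:
move_arm(
  series=[
    {"xyz": [-0.001, 0, 0.015], "rot": [0.003, -0.004, 0], "hand": 0.035},
    {"xyz": [0, 0, 0.009], "rot": [0, 0, 0], "hand": 0.035},
    {"xyz": [0, 0, 0.002], "rot": [0, 0, 0], "hand": 0.035},
    {"xyz": [0, 0, 0.001], "rot": [0, 0, 0], "hand": 0.035},
  ],
)

```text
t: 12.15
position: [0.3919, 0.2863, 0.0352]
eef_rot: [0.001, 0.679, 0.734, 0.002]
contact_force: [-0.2, -0.7, -2.2]
gripper_width: 0.561
```

Emit:
move_arm(
  series=[
    {"xyz": [0, 0, 0.002], "rot": [0, 0, 0], "hand": 0.035},
    {"xyz": [0, 0, 0], "rot": [0, 0, 0], "hand": 0.085},
    {"xyz": [0, 0, 0], "rot": [0, 0, 0], "hand": 0.085},
    {"xyz": [0, 0, 0], "rot": [0, 0, 0], "hand": 0.085},
    {"xyz": [0, 0, -0.02], "rot": [0, 0, 0], "hand": 0.085},
  ],
)

```text
t: 12.65
position: [0.3919, 0.2862, 0.0534]
eef_rot: [0.001, 0.679, 0.734, 0.002]
contact_force: [-0.5, -0.3, 0.7]
gripper_width: 0.995
```

Emit:
move_arm(
  series=[
    {"xyz": [0, 0, -0.04], "rot": [0, 0, 0], "hand": 0.085},
    {"xyz": [0, 0, -0.045], "rot": [0, 0, 0], "hand": 0.085},
    {"xyz": [0, 0, -0.04], "rot": [0, 0, 0], "hand": 0.085},
    {"xyz": [0, 0, 0], "rot": [0, 0, 0], "hand": 0.085},
  ],
)

```text
t: 13.05
position: [0.3916, 0.2862, 0.1854]
eef_rot: [0.001, 0.679, 0.734, 0.003]
contact_force: [0.9, 0.3, -0.1]
gripper_width: 0.994
```

```bash
python3 g.py 0.6427 0.2931 0.12 87.1
```

```text
t 13.05 pos [0.3916 0.2862 0.1854] F [ 0.9  0.3 -0.1] w 84.9 j6 -1.09
 shift now [-0.0125  0.2505  0.0669] | turn [ 0.006 -0.003  0.127] rows 0.9 | shift after turn [0.0196 0.2505 0.0654] rows 5.4
```

Emit:
move_arm(
  series=[
    {"xyz": [0, 0, 0], "rot": [0.006, -0.003, 0.127], "hand": 0.07},
    {"xyz": [0.004, 0.045, 0], "rot": [0, 0, 0], "hand": 0.07},
    {"xyz": [0.004, 0.045, 0], "rot": [0, 0, 0], "hand": 0.07},
    {"xyz": [0.004, 0.045, 0], "rot": [0, 0, 0], "hand": 0.07},
    {"xyz": [0.004, 0.045, 0], "rot": [0, 0, 0], "hand": 0.07},
  ],
)

```text
t: 13.55
position: [0.5743, 0.2935, 0.1872]
eef_rot: [0.0, 0.725, 0.689, 0.002]
contact_force: [-0.5, 0.6, 1.2]
gripper_width: 0.818
```

Emit:
move_arm(
  series=[
    {"xyz": [0.004, 0.045, 0.02], "rot": [0, 0, 0], "hand": 0.07},
    {"xyz": [0, 0.015, 0.03], "rot": [0, 0, 0], "hand": 0.07},
    {"xyz": [0, 0, 0.02], "rot": [0, 0, 0], "hand": 0.07},
    {"xyz": [0, 0, 0], "rot": [0, 0, 0], "hand": 0.07},
  ],
)

```text
t: 13.95
position: [0.6402, 0.2927, 0.1114]
eef_rot: [0.0, 0.726, 0.687, 0.001]
contact_force: [0.2, -1.2, -0.4]
gripper_width: 0.817
```

```bash
python3 g.py 0.6427 0.2931 0.02 87.1
```

```text
t 13.95 pos [0.6402 0.2927 0.1114] F [ 0.2 -1.2 -0.4] w 69.7 j6 -1.14
 shift now [0.0003 0.0023 0.0914] | turn [ 0.002 -0.002 -0.004] rows 0.0 | shift after turn [0.0005 0.0025 0.0914] rows 1.9
```

Emit:
move_arm(
  series=[
    {"xyz": [0, 0.002, 0.03], "rot": [0, 0, 0], "hand": 0.07},
    {"xyz": [0, 0, 0.035], "rot": [0, 0, 0], "hand": 0.07},
    {"xyz": [0, 0, 0.018], "rot": [0, 0, 0], "hand": 0.07},
    {"xyz": [0, 0, 0.008], "rot": [0, 0, 0], "hand": 0.07},
    {"xyz": [0, 0, 0], "rot": [0, 0, 0], "hand": 0.07},
  ],
)

```text
t: 14.45
position: [0.6434, 0.294, 0.0224]
eef_rot: [0.001, 0.726, 0.688, 0.004]
contact_force: [-0.0, 1.2, -0.0]
gripper_width: 0.82
```

```bash
python3 g.py 0.6427 0.2931 0.016 87.1
```

```text
t 14.45 pos [0.6434 0.294  0.0224] F [-0.   1.2 -0. ] w 70.0 j6 -1.14
 shift now [-0.001  -0.0007  0.0064] | turn [ 0.007 -0.004 -0.003] rows 0.1 | shift after turn [-0.001  -0.0007  0.0064] rows 0.1
```

Emit:
move_arm(
  series=[
    {"xyz": [-0.001, 0, 0.005], "rot": [0.007, -0.004, 0], "hand": 0.07},
    {"xyz": [0, 0, 0.001], "rot": [0, 0, 0], "hand": 0.03},
    {"xyz": [0, 0, 0.001], "rot": [0, 0, 0], "hand": 0.03},
    {"xyz": [0, 0, 0.001], "rot": [0, 0, 0], "hand": 0.03},
    {"xyz": [0, 0, 0], "rot": [0, 0, 0], "hand": 0.03},
  ],
)

```text
t: 14.95
position: [0.6455, 0.2939, 0.0202]
eef_rot: [0.001, 0.726, 0.688, 0.003]
contact_force: [-0.2, 0.3, -3.0]
gripper_width: 0.525
```

Emit:
move_arm(
  series=[
    {"xyz": [0, 0, 0], "rot": [0, 0, 0], "hand": 0.03},
    {"xyz": [0, 0, 0], "rot": [0, 0, 0], "hand": 0.03},
  ],
)

```text
t: 15.15
position: [0.6453, 0.2939, 0.0199]
eef_rot: [0.001, 0.726, 0.688, 0.003]
contact_force: [-0.2, 0.8, -1.6]
gripper_width: 0.528
```

Emit:
move_arm(
  series=[
    {"xyz": [0, 0, -0.015], "rot": [0, 0, 0], "hand": 0.03},
    {"xyz": [0, 0, -0.035], "rot": [0, 0, 0], "hand": 0.03},
    {"xyz": [0, 0, -0.045], "rot": [0, 0, 0], "hand": 0.03},
    {"xyz": [0, 0, -0.03], "rot": [0, 0, 0], "hand": 0.03},
    {"xyz": [0, 0, 0], "rot": [0, 0, 0], "hand": 0.03},
  ],
)

```text
t: 15.65
position: [0.6441, 0.2934, 0.1519]
eef_rot: [0.001, 0.726, 0.688, 0.002]
contact_force: [0.3, 0.3, -1.8]
gripper_width: 0.522
```

```bash
python3 g.py 0.5097 -0.0106 0.12 -4.4
```

```text
t 15.65 pos [0.6441 0.2934 0.1519] F [ 0.3  0.3 -1.8] w 44.6 j6 -1.14
 shift now [-0.3108 -0.1179  0.0308] | turn [ 1.000e-03 -5.000e-03  1.594e+00] rows 11.0 | shift after turn [-0.1107  0.3134  0.0319] rows 7.0
```

Emit:
move_arm(
  series=[
    {"xyz": [-0.044, -0.0168, 0], "rot": [0, 0, 0], "hand": 0.03},
    {"xyz": [-0.044, -0.0168, 0], "rot": [0, 0, 0], "hand": 0.03},
    {"xyz": [-0.044, -0.0168, 0], "rot": [0, 0, 0], "hand": 0.03},
    {"xyz": [-0.044, -0.0168, 0], "rot": [0, 0, 0], "hand": 0.03},
    {"xyz": [-0.044, -0.0168, 0], "rot": [0, 0, 0], "hand": 0.03},
  ],
)

```text
t: 16.15
position: [0.5441, 0.0758, 0.1481]
eef_rot: [0.0, 0.724, 0.69, 0.002]
contact_force: [0.4, -0.7, -2.7]
gripper_width: 0.524
```

Emit:
move_arm(
  series=[
    {"xyz": [-0.044, -0.0168, 0], "rot": [0, 0, 0], "hand": 0.03},
    {"xyz": [-0.03, -0.0118, 0], "rot": [0, 0, 0], "hand": 0.03},
    {"xyz": [0, 0, 0], "rot": [0, 0, 0.145], "hand": 0.03},
    {"xyz": [0, 0, 0], "rot": [0, 0, 0.145], "hand": 0.03},
    {"xyz": [0, 0, 0], "rot": [0, 0, 0.145], "hand": 0.03},
  ],
)

```text
t: 16.65
position: [0.5059, -0.0048, 0.1459]
eef_rot: [-0.001, 0.859, 0.512, 0.0]
contact_force: [0.2, 0.1, -2.5]
gripper_width: 0.525
```

Emit:
move_arm(
  series=[
    {"xyz": [0, 0, 0], "rot": [0, 0, 0.145], "hand": 0.03},
    {"xyz": [0, 0, 0], "rot": [0, 0, 0.145], "hand": 0.03},
    {"xyz": [0, 0, 0], "rot": [0, 0, 0.145], "hand": 0.03},
    {"xyz": [0, 0, 0], "rot": [0, 0, 0.145], "hand": 0.03},
    {"xyz": [0, 0, 0], "rot": [0, 0, 0.145], "hand": 0.03},
  ],
)

```text
t: 17.15
position: [0.5038, -0.005, 0.1436]
eef_rot: [-0.001, 0.987, 0.162, -0.002]
contact_force: [0.3, 0.1, -2.0]
gripper_width: 0.522
```

Emit:
move_arm(
  series=[
    {"xyz": [0, 0, 0], "rot": [0, 0, 0.145], "hand": 0.03},
    {"xyz": [0, 0, 0], "rot": [0, 0, 0.145], "hand": 0.03},
    {"xyz": [0, 0, 0], "rot": [0, 0, 0], "hand": 0.03},
  ],
)

```text
t: 17.45
position: [0.5027, -0.0049, 0.1422]
eef_rot: [-0.001, 1.0, 0.011, -0.003]
contact_force: [0.8, 0.5, -3.6]
gripper_width: 0.525
```

```bash
python3 g.py 0.5095 -0.0132 0.041 -4.4
python3 - <<'E'
from h import *
c=viewer.read_camera("top"); f=c["frame"]; g=cv2.GaussianBlur(cv2.cvtColor(f,cv2.COLOR_BGR2GRAY),(3,3),0)
for k in cv2.findContours((g>70).astype('uint8')[:, :205].copy(),cv2.RETR_LIST,cv2.CHAIN_APPROX_NONE)[0]:
    r=cv2.minAreaRect(k)
    if 250<cv2.contourArea(k)<1600 and 230<r[0][1]<340: print(cv2.contourArea(k),r,ray(c,r[0],.025)[0].round(4),ray(c,r[0],.033)[0].round(4))
E
```

```text
t 17.45 pos [ 0.5027 -0.0049  0.1422] F [ 0.8  0.5 -3.6] w 44.8 j6 -0.11
 shift now [0.0073 0.0087 0.1011] | turn [-0.002  0.007  0.099] rows 0.7 | shift after turn [0.0074 0.0077 0.1012] rows 2.1
931.5 ((145.99998474121094, 301.4999694824219), (25.999996185302734, 42.99999237060547), 0.0) [0.3899 0.2886 0.025 ] [0.3893 0.2861 0.033 ]
```

Emit:
move_arm(
  series=[
    {"xyz": [0.007, 0.008, 0], "rot": [-0.002, 0.007, 0.099], "hand": 0.03},
    {"xyz": [0, 0, 0.035], "rot": [0, 0, 0], "hand": 0.03},
    {"xyz": [0, 0, 0.035], "rot": [0, 0, 0], "hand": 0.03},
    {"xyz": [0, 0, 0.01], "rot": [0, 0, 0], "hand": 0.03},
    {"xyz": [0, 0, 0], "rot": [0, 0, 0], "hand": 0.03},
  ],
)

```text
t: 18.0
position: [0.5105, -0.013, 0.0605]
eef_rot: [-0.0, 1.0, -0.027, 0.001]
contact_force: [-0.3, -0.4, -2.1]
gripper_width: 0.528
```

```bash
python3 g.py 0.5095 -0.0132 0.041 -4.4
python3 - <<'E'
from h import *
C=cams()
cv2.imwrite("pics/p1.png",np.hstack([cv2.resize(a,(400,333),interpolation=cv2.INTER_CUBIC) for a in(C["top"]["frame"][150:350,110:350],C["side"]["frame"][90:290,190:430])]))
E
```

```text
t 18.0 pos [ 0.5105 -0.013   0.0605] F [-0.3 -0.4 -2.1] w 45.1 j6 -0.04
 shift now [-0.001   0.0003  0.0195] | turn [-0.    -0.003  0.023] rows 0.2 | shift after turn [-0.0009  0.0003  0.0195] rows 0.4
```

View pics/p1.png

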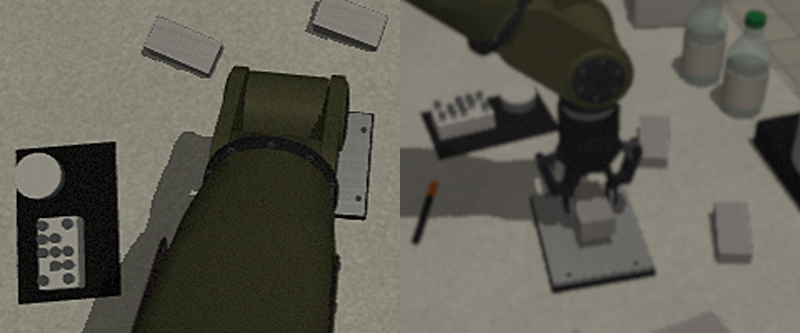

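The view shows bar A held over the plate, thick end toward −y. The dish has been knocked about 12 px toward +y, to (40,176) in the crop, but it is still standing on the mat. I'll measure that once this bar is placed.

Emit:
move_arm(
  series=[
    {"xyz": [-0.001, 0, 0.012], "rot": [0, -0.003, 0.023], "hand": 0.03},
    {"xyz": [0, 0, 0.005], "rot": [0, 0, 0], "hand": 0.03},
    {"xyz": [0, 0, 0.002], "rot": [0, 0, 0], "hand": 0.03},
    {"xyz": [0, 0, 0.001], "rot": [0, 0, 0], "hand": 0.03},
  ],
)

```text
t: 18.5
position: [0.512, -0.013, 0.0439]
eef_rot: [0.0, 0.999, -0.039, 0.004]
contact_force: [0.0, 1.0, -3.0]
gripper_width: 0.522
```

```bash
python3 g.py 0.5095 -0.0132 0.04 -4.4
python3 - <<'E'
from h import *
c=viewer.read_camera("top"); g=cv2.GaussianBlur(cv2.cvtColor(c["frame"],cv2.COLOR_BGR2GRAY),(3,3),0)
m=np.zeros_like(g); m[238:275,115:170]=(g>122)[238:275,115:170]*255
m=cv2.morphologyEx(m,cv2.MORPH_OPEN,np.ones((5,5)))
k=max(cv2.findContours(m,cv2.RETR_EXTERNAL,cv2.CHAIN_APPROX_NONE)[0],key=cv2.contourArea)
p,r=cv2.minEnclosingCircle(k); w=ray(c,p,.025)[0]; d=w[:2]-[.4313,.2893]; a=np.radians(4.5)
print(p,r,w.round(4),"in mat",(d[0]*np.cos(a)+d[1]*np.sin(a)).round(4),(-d[0]*np.sin(a)+d[1]*np.cos(a)).round(4))
E
```

```text
t 18.5 pos [ 0.512  -0.013   0.0439] F [ 0.  1. -3.] w 44.6 j6 -0.02
 shift now [-0.0025  0.0004  0.0039] | turn [-0.    -0.007 -0.001] rows 0.1 | shift after turn [-0.0025  0.0004  0.0039] rows 0.1
(129.23255920410156, 255.406982421875) 16.131427764892578 [0.4872 0.3296 0.025 ] in mat 0.0589 0.0358
```

Emit:
move_arm(
  series=[
    {"xyz": [-0.002, 0, 0.003], "rot": [0, -0.007, 0], "hand": 0.03},
    {"xyz": [0, 0, 0.002], "rot": [0, 0, 0], "hand": 0.03},
    {"xyz": [0, 0, 0.001], "rot": [0, 0, 0], "hand": 0.03},
  ],
)

```text
t: 18.85
position: [0.51, -0.0128, 0.0398]
eef_rot: [0.0, 0.999, -0.039, -0.0]
contact_force: [-10.4, 0.7, 20.7]
gripper_width: 0.524
```

```bash
python3 g.py 0.5095 -0.0132 0.04 -4.4
```

```text
t 18.85 pos [ 0.51   -0.0128  0.0398] F [-10.4   0.7  20.7] w 44.7 j6 -0.02
 shift now [-0.0004  0.0004 -0.0002] | turn [ 0.     0.    -0.001] rows 0.0 | shift after turn [-0.0004  0.0004 -0.0002] rows 0.0
```

Emit:
move_arm(
  series=[
    {"xyz": [0, 0, 0], "rot": [0, 0, 0], "hand": 0.07},
    {"xyz": [0, 0, 0], "rot": [0, 0, 0], "hand": 0.07},
    {"xyz": [0, 0, 0], "rot": [0, 0, 0], "hand": 0.07},
    {"xyz": [0, 0, -0.03], "rot": [0, 0, 0], "hand": 0.07},
    {"xyz": [0, 0, -0.045], "rot": [0, 0, 0], "hand": 0.07},
  ],
)

```text
t: 19.35
position: [0.5079, -0.0127, 0.1123]
eef_rot: [-0.0, 0.999, -0.039, -0.004]
contact_force: [0.2, 0.3, 0.9]
gripper_width: 0.82
```

Emit:
move_arm(
  series=[
    {"xyz": [0, 0, -0.045], "rot": [0, 0, 0], "hand": 0.07},
    {"xyz": [0, 0, 0], "rot": [0, 0, 0.13], "hand": 0.07},
    {"xyz": [0, 0, 0], "rot": [0, 0, 0.13], "hand": 0.07},
  ],
)

```text
t: 19.65
position: [0.5101, -0.0129, 0.1647]
eef_rot: [-0.0, 0.985, -0.171, 0.0]
contact_force: [0.0, 0.3, -0.5]
gripper_width: 0.816
```

```bash
python3 g.py 0.6928 -0.077 0.11 -20.1
```

```text
t 19.65 pos [ 0.5101 -0.0129  0.1647] F [ 0.   0.3 -0.5] w 69.7 j6 0.25
 shift now [ 0.1936 -0.001   0.0548] | turn [-0.    -0.     0.008] rows 0.1 | shift after turn [ 0.1936 -0.0026  0.0547] rows 4.2
```

Emit:
move_arm(
  series=[
    {"xyz": [0.045, 0, 0], "rot": [0, 0, 0], "hand": 0.07},
    {"xyz": [0.045, 0, 0], "rot": [0, 0, 0], "hand": 0.07},
    {"xyz": [0.045, 0, 0.01], "rot": [0, 0, 0], "hand": 0.07},
    {"xyz": [0.045, 0, 0.02], "rot": [0, 0, 0], "hand": 0.07},
    {"xyz": [0.01, 0, 0.02], "rot": [0, 0, 0], "hand": 0.07},
  ],
)

```text
t: 20.15
position: [0.6944, -0.0791, 0.1173]
eef_rot: [-0.0, 0.985, -0.173, 0.004]
contact_force: [-0.8, 0.3, -0.4]
gripper_width: 0.818
```

Emit:
move_arm(
  series=[
    {"xyz": [0, 0, 0], "rot": [0, 0, 0], "hand": 0.07},
  ],
)

```text
t: 20.25
position: [0.694, -0.0795, 0.1133]
eef_rot: [-0.0, 0.985, -0.173, 0.001]
contact_force: [-0.9, 0.2, -0.4]
gripper_width: 0.82
```

```bash
python3 g.py 0.6928 -0.077 0.018 -20.1
python3 - <<'E'
from h import *
C=cams()
for r in bars(C): print("c",r[0].round(4),np.round(r[1],4),round(np.degrees(r[2]),1),r[3].round(3),"px",r[4].round(0))
for q in quads(barmask(C["top"]),450,1400): print(q.mean(0).round(1), ray(C["top"],q,.048).mean(0).round(4), q.round().tolist())
E
```

```text
t 20.25 pos [ 0.694  -0.0795  0.1133] F [-0.9  0.2 -0.4] w 70.0 j6 0.18
 shift now [-0.0022 -0.0019  0.0953] | turn [-0.001 -0.002  0.003] rows 0.0 | shift after turn [-0.002  -0.002   0.0953] rows 2.0
c [ 0.4235 -0.3864] [0.0288 0.0183] -97.7 [0.046 0.09  0.046 0.092] px [468. 284.]
c [ 0.4145 -0.2288] [0.0318 0.0196] -143.2 [0.046 0.089 0.046 0.091] px [393. 289.]
c [ 0.5731 -0.3784] [0.035  0.0162] -57.1 [0.094 0.044 0.095 0.045] px [460. 216.]
c [ 0.57 -0.23] [0.0306 0.0195] 12.1 [0.087 0.044 0.092 0.048] px [392. 217.]
c [0.6618 0.1494] [0.026  0.0235] -112.7 [0.048 0.079 0.045 0.073] px [217. 176.]
[467.5 284.5] [ 0.4215 -0.3806  0.048 ] [[490.0, 277.0], [486.0, 298.0], [446.0, 292.0], [448.0, 271.0]]
[393.2 289. ] [ 0.4127 -0.2258  0.048 ] [[415.0, 300.0], [397.0, 312.0], [372.0, 278.0], [389.0, 266.0]]
[460.  215.5] [ 0.5684 -0.3727  0.048 ] [[482.0, 214.0], [450.0, 234.0], [438.0, 217.0], [470.0, 197.0]]
[391.8 217. ] [ 0.5654 -0.2271  0.048 ] [[397.0, 198.0], [407.0, 234.0], [387.0, 238.0], [376.0, 198.0]]
[217. 176.] [0.6555 0.1455 0.048 ] [[236.0, 173.0], [230.0, 192.0], [197.0, 179.0], [205.0, 160.0]]
```

Emit:
move_arm(
  series=[
    {"xyz": [-0.002, -0.002, 0.03], "rot": [0, 0, 0], "hand": 0.07},
    {"xyz": [0, 0, 0.035], "rot": [0, 0, 0], "hand": 0.07},
    {"xyz": [0, 0, 0.018], "rot": [0, 0, 0], "hand": 0.07},
    {"xyz": [0, 0, 0.008], "rot": [0, 0, 0], "hand": 0.07},
    {"xyz": [0, 0, 0], "rot": [0, 0, 0], "hand": 0.07},
  ],
)

```text
t: 20.85
position: [0.6946, -0.0751, 0.0337]
eef_rot: [-0.0, 0.985, -0.172, 0.009]
contact_force: [-0.3, -0.2, 0.3]
gripper_width: 0.82
```

```bash
python3 g.py 0.6928 -0.077 0.016 -20.1
```

```text
t 20.85 pos [ 0.6946 -0.0751  0.0337] F [-0.3 -0.2  0.3] w 70.0 j6 0.19
 shift now [-0.0013  0.0024  0.0177] | turn [-0.004 -0.017  0.005] rows 0.1 | shift after turn [-0.001   0.0024  0.0177] rows 0.4
```

Emit:
move_arm(
  series=[
    {"xyz": [-0.001, 0.002, 0.01], "rot": [-0.004, -0.017, 0.005], "hand": 0.07},
    {"xyz": [0, 0, 0.005], "rot": [0, 0, 0], "hand": 0.07},
    {"xyz": [0, 0, 0.002], "rot": [0, 0, 0], "hand": 0.07},
  ],
)

```text
t: 21.15
position: [0.6946, -0.077, 0.0198]
eef_rot: [0.0, 0.985, -0.175, 0.002]
contact_force: [0.9, -0.3, 0.3]
gripper_width: 0.819
```

Emit:
move_arm(
  series=[
    {"xyz": [0, 0, 0.001], "rot": [0, 0, 0], "hand": 0.03},
    {"xyz": [0, 0, 0.001], "rot": [0, 0, 0], "hand": 0.03},
    {"xyz": [0, 0, 0.001], "rot": [0, 0, 0], "hand": 0.03},
    {"xyz": [0, 0, 0], "rot": [0, 0, 0], "hand": 0.03},
    {"xyz": [0, 0, 0], "rot": [0, 0, 0], "hand": 0.03},
  ],
)

```text
t: 21.65
position: [0.6951, -0.0772, 0.0188]
eef_rot: [0.0, 0.985, -0.175, 0.003]
contact_force: [0.6, 0.9, -1.5]
gripper_width: 0.523
```

Emit:
move_arm(
  series=[
    {"xyz": [0, 0, -0.015], "rot": [0, 0, 0], "hand": 0.03},
    {"xyz": [0, 0, -0.035], "rot": [0, 0, 0], "hand": 0.03},
    {"xyz": [0, 0, -0.045], "rot": [0, 0, 0], "hand": 0.03},
    {"xyz": [0, 0, -0.045], "rot": [0, 0, 0], "hand": 0.03},
    {"xyz": [0, 0, 0], "rot": [0, 0, 0], "hand": 0.03},
  ],
)

```text
t: 22.15
position: [0.6936, -0.0769, 0.1658]
eef_rot: [0.0, 0.985, -0.175, 0.002]
contact_force: [0.9, 0.7, -2.4]
gripper_width: 0.523
```

```bash
python3 g.py 0.5097 -0.0106 0.16 -4.4
```

```text
t 22.15 pos [ 0.6936 -0.0769  0.1658] F [ 0.9  0.7 -2.4] w 44.7 j6 0.19
 shift now [-0.1955  0.001   0.0052] | turn [ 0.    -0.003 -0.274] rows 1.9 | shift after turn [-0.1884 -0.052   0.0058] rows 4.1
```

Run:
```python
s=open('g.py').read()
s=s.replace("tilt=0.):","tilt=0.,h=0.):").replace("    d=np.array([x,y,z])","    d=np.array([x,y,z])-h*T.apply([0,0,1])")
open('g.py','w').write(s)
```

Emit:
move_arm(
  series=[
    {"xyz": [-0.045, 0, 0], "rot": [0, 0, 0], "hand": 0.03},
    {"xyz": [-0.045, 0, 0], "rot": [0, 0, 0], "hand": 0.03},
    {"xyz": [-0.045, 0, 0], "rot": [0, 0, 0], "hand": 0.03},
    {"xyz": [-0.045, 0, 0], "rot": [0, 0, 0], "hand": 0.03},
    {"xyz": [-0.01, 0, 0], "rot": [0, 0, 0], "hand": 0.03},
  ],
)

```text
t: 22.65
position: [0.5084, -0.01, 0.1641]
eef_rot: [0.0, 0.985, -0.175, 0.001]
contact_force: [-0.5, 0.3, -3.1]
gripper_width: 0.53
```

Emit:
move_arm(
  series=[
    {"xyz": [0, 0, 0], "rot": [0, 0, -0.137], "hand": 0.03},
    {"xyz": [0, 0, 0], "rot": [0, 0, -0.137], "hand": 0.03},
    {"xyz": [0, 0, 0], "rot": [-0.066, 0, 0], "hand": 0.03},
    {"xyz": [0, 0, 0], "rot": [-0.066, 0, 0], "hand": 0.03},
    {"xyz": [0, 0, 0], "rot": [0, 0, 0], "hand": 0.03},
  ],
)

```text
t: 23.15
position: [0.5058, -0.0094, 0.1669]
eef_rot: [0.068, 0.997, -0.033, 0.0]
contact_force: [0.4, 0.1, -2.5]
gripper_width: 0.527
```

```bash
python3 g.py 0.51 -0.0104 0.08 -4.4 -0.133 0.0188
```

```text
t 23.15 pos [ 0.5058 -0.0094  0.1669] F [ 0.4  0.1 -2.5] w 45.0 j6 0.1
 shift now [ 0.0039 -0.011   0.0674] | turn [ 0.004 -0.007  0.011] rows 0.1 | shift after turn [ 0.0043 -0.0108  0.0674] rows 1.4
```

Emit:
move_arm(
  series=[
    {"xyz": [0.004, -0.003, 0.02], "rot": [0.004, -0.007, 0.011], "hand": 0.03},
    {"xyz": [0, -0.004, 0.03], "rot": [0, 0, 0], "hand": 0.03},
    {"xyz": [0, -0.003, 0.018], "rot": [0, 0, 0], "hand": 0.03},
    {"xyz": [0, 0, 0], "rot": [0, 0, 0], "hand": 0.03},
  ],
)

```text
t: 23.55
position: [0.5106, -0.0083, 0.0979]
eef_rot: [0.062, 0.997, -0.039, -0.001]
contact_force: [0.5, -1.5, -2.4]
gripper_width: 0.52
```

```bash
python3 g.py 0.51 -0.0104 0.048 -4.4 -0.133 0.0188
python3 - <<'E'
from h import *
c=viewer.read_camera("side"); cv2.imwrite("pics/p2.png",cv2.resize(c["frame"][150:280,220:400],None,fx=3,fy=3,interpolation=cv2.INTER_CUBIC))
E
```

```text
t 23.55 pos [ 0.5106 -0.0083  0.0979] F [ 0.5 -1.5 -2.4] w 44.4 j6 0.13
 shift now [-0.0006 -0.0043  0.031 ] | turn [-0.008 -0.003 -0.002] rows 0.1 | shift after turn [-0.0005 -0.0045  0.0309] rows 0.7
```

View pics/p2.png

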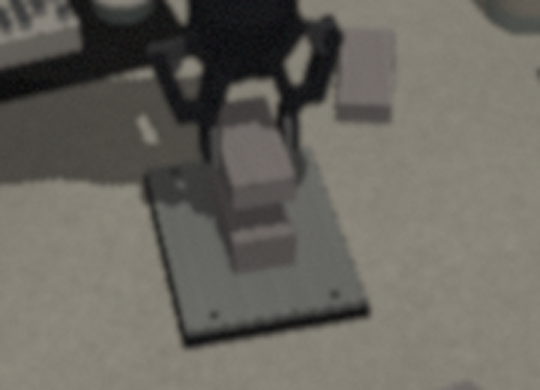

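The view shows the lower bar flat on the plate, its near end around (265,250), with the tilted second bar held just above it.

Emit:
move_arm(
  series=[
    {"xyz": [0, -0.003, 0.015], "rot": [-0.008, -0.003, 0], "hand": 0.03},
    {"xyz": [0, -0.002, 0.011], "rot": [0, 0, 0], "hand": 0.03},
    {"xyz": [0, 0, 0.002], "rot": [0, 0, 0], "hand": 0.03},
    {"xyz": [0, 0, 0.002], "rot": [0, 0, 0], "hand": 0.03},
  ],
)

```text
t: 24.0
position: [0.5127, -0.0074, 0.0692]
eef_rot: [0.066, 0.997, -0.04, 0.0]
contact_force: [-0.2, 0.6, -3.4]
gripper_width: 0.525
```

```bash
python3 g.py 0.51 -0.0104 0.048 -4.4 -0.133 0.0188
```

```text
t 24.0 pos [ 0.5127 -0.0074  0.0692] F [-0.2  0.6 -3.4] w 44.8 j6 0.15
 shift now [-0.0025  0.0003  0.0026] | turn [-0.001 -0.005 -0.003] rows 0.0 | shift after turn [-0.0025  0.0003  0.0026] rows 0.1
```

Emit:
move_arm(
  series=[
    {"xyz": [-0.003, 0, 0.002], "rot": [0, -0.005, 0], "hand": 0.03},
    {"xyz": [0, 0, 0.002], "rot": [0, 0, 0], "hand": 0.03},
    {"xyz": [0, 0, 0.001], "rot": [0, 0, 0], "hand": 0.03},
  ],
)

```text
t: 24.3
position: [0.5095, -0.0076, 0.0663]
eef_rot: [0.066, 0.997, -0.04, -0.002]
contact_force: [-7.0, 3.1, 11.3]
gripper_width: 0.522
```

```bash
python3 g.py 0.51 -0.0104 0.048 -4.4 -0.133 0.0188
```

```text
t 24.3 pos [ 0.5095 -0.0076  0.0663] F [-7.   3.1 11.3] w 44.5 j6 0.15
 shift now [ 0.0007  0.0003 -0.0003] | turn [-0.001  0.    -0.003] rows 0.0 | shift after turn [ 0.0007  0.0003 -0.0003] rows 0.0
```

Emit:
move_arm(
  series=[
    {"xyz": [0, 0, 0], "rot": [0, 0, 0], "hand": 0.07},
    {"xyz": [0, 0, 0], "rot": [0, 0, 0], "hand": 0.07},
    {"xyz": [0, 0, 0], "rot": [0, 0, 0], "hand": 0.07},
    {"xyz": [0, 0, -0.03], "rot": [0, 0, 0], "hand": 0.07},
    {"xyz": [0, 0, -0.045], "rot": [0, 0, 0], "hand": 0.07},
  ],
)

```text
t: 24.8
position: [0.5085, 0.0019, 0.139]
eef_rot: [0.066, 0.997, -0.04, -0.006]
contact_force: [0.1, 0.9, 0.8]
gripper_width: 0.821
```

Emit:
move_arm(
  series=[
    {"xyz": [0, 0, -0.03], "rot": [0.066, 0, 0], "hand": 0.07},
    {"xyz": [0, 0, 0], "rot": [0.066, 0, 0], "hand": 0.07},
    {"xyz": [0, 0, 0], "rot": [0, 0, 0], "hand": 0.07},
  ],
)

```text
t: 25.1
position: [0.511, 0.0069, 0.1758]
eef_rot: [-0.002, 0.999, -0.039, 0.002]
contact_force: [-0.7, -0.3, 0.2]
gripper_width: 0.817
```

```bash
python3 g.py 0.4145 -0.2288 0.11 -53.5
```

```text
t 25.1 pos [0.511  0.0069 0.1758] F [-0.7 -0.3  0.2] w 69.8 j6 0.02
 shift now [-0.0779  0.2428  0.0646] | turn [-0.005 -0.001  0.855] rows 5.9 | shift after turn [0.132  0.2178 0.0658] rows 5.5
```

Emit:
move_arm(
  series=[
    {"xyz": [-0.015, 0.046, 0], "rot": [0, 0, 0], "hand": 0.07},
    {"xyz": [-0.015, 0.046, 0], "rot": [0, 0, 0], "hand": 0.07},
    {"xyz": [-0.015, 0.046, 0], "rot": [0, 0, 0], "hand": 0.07},
    {"xyz": [-0.015, 0.046, 0], "rot": [0, 0, 0], "hand": 0.07},
    {"xyz": [-0.015, 0.046, 0], "rot": [0, 0, 0], "hand": 0.07},
  ],
)

```text
t: 25.6
position: [0.4162, -0.2197, 0.1735]
eef_rot: [0.002, 0.999, -0.035, -0.001]
contact_force: [0.8, -0.1, -0.1]
gripper_width: 0.821
```

Emit:
move_arm(
  series=[
    {"xyz": [0, 0, 0], "rot": [0, 0, 0.145], "hand": 0.07},
    {"xyz": [0, 0, 0], "rot": [0, 0, 0.145], "hand": 0.07},
    {"xyz": [0, 0, 0], "rot": [0, 0, 0.145], "hand": 0.07},
    {"xyz": [0, 0, 0], "rot": [0, 0, 0.145], "hand": 0.07},
    {"xyz": [0, 0, 0], "rot": [0, 0, 0.145], "hand": 0.07},
  ],
)

```text
t: 26.1
position: [0.4119, -0.2258, 0.1705]
eef_rot: [0.007, 0.918, -0.398, -0.003]
contact_force: [0.4, -0.4, 0.5]
gripper_width: 0.818
```

Emit:
move_arm(
  series=[
    {"xyz": [0, 0, 0.02], "rot": [0, 0, 0.13], "hand": 0.07},
    {"xyz": [0, 0, 0.03], "rot": [0, 0, 0], "hand": 0.07},
    {"xyz": [0, 0, 0], "rot": [0, 0, 0], "hand": 0.07},
  ],
)

```text
t: 26.4
position: [0.4109, -0.2264, 0.1182]
eef_rot: [0.01, 0.887, -0.461, -0.004]
contact_force: [-0.1, 0.1, -0.5]
gripper_width: 0.823
```

```bash
python3 g.py 0.4145 -0.2288 0.018 -53.5
cat > st.py <<'E'
# stack check: bright top face on the plate in both views
import sys
from h import *
C=cams(); z=float(sys.argv[1])
for n in("top","side"):
    p=proj(C[n],[[.51,-.0106,z]])[0]
    for q in quads(barmask(C[n]),300,2600):
        if np.linalg.norm(q.mean(0)-p)<35: 
            w=ray(C[n],q,z); e=np.roll(w,-1,0)-w; print(n,w.mean(0).round(4),[(round(float(np.hypot(*v[:2])),3),round(float(np.degrees(np.arctan2(v[1],v[0]))),1)) for v in e])
cv2.imwrite(f"pics/st{z}.png",np.hstack([cv2.resize(C["top"]["frame"][195:295,230:350],(400,333),interpolation=cv2.INTER_CUBIC),cv2.resize(C["side"]["frame"][140:280,240:408],(400,333),interpolation=cv2.INTER_CUBIC)]))
E
python3 st.py 0.076
```

```text
t 26.4 pos [ 0.4109 -0.2264  0.1182] F [-0.1  0.1 -0.5] w 70.3 j6 0.4
 shift now [ 0.0037 -0.0037  0.1002] | turn [ 0.022 -0.003 -0.025] rows 0.2 | shift after turn [ 0.004  -0.0015  0.1002] rows 2.1
top [ 0.5076 -0.0056  0.076 ] [(0.046, -179.9), (0.09, 86.0), (0.046, -1.6), (0.088, -94.1)]
side [ 0.5184 -0.0484  0.076 ] [(0.059, -108.4), (0.021, 162.5), (0.184, 74.7), (0.128, -94.6)]
```

View pics/st0.076.png

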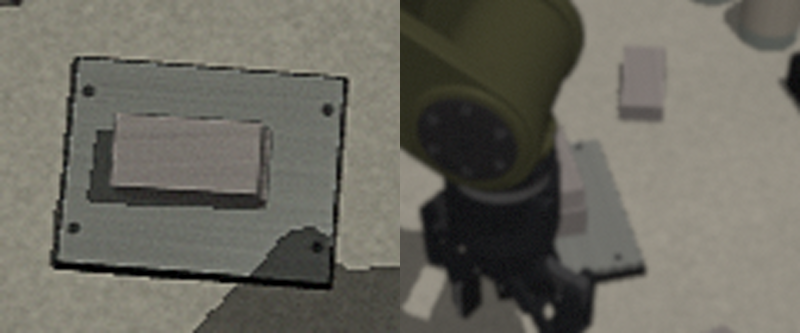

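The pair lies level in the middle of the plate. Its top face is at (190,155) in the left crop, the edges measure 46×90 mm, and it is aligned with the plate's long side. Continuing with bar F.

Emit:
move_arm(
  series=[
    {"xyz": [0.004, -0.002, 0.03], "rot": [0.022, -0.003, -0.025], "hand": 0.07},
    {"xyz": [0, 0, 0.035], "rot": [0, 0, 0], "hand": 0.07},
    {"xyz": [0, 0, 0.018], "rot": [0, 0, 0], "hand": 0.07},
    {"xyz": [0, 0, 0.012], "rot": [0, 0, 0], "hand": 0.07},
    {"xyz": [0, 0, 0], "rot": [0, 0, 0], "hand": 0.07},
  ],
)

```text
t: 27.0
position: [0.4208, -0.2327, 0.0307]
eef_rot: [0.001, 0.894, -0.448, 0.008]
contact_force: [0.3, 0.6, 0.2]
gripper_width: 0.819
```

```bash
python3 g.py 0.4145 -0.2288 0.016 -53.5
```

```text
t 27.0 pos [ 0.4208 -0.2327  0.0307] F [0.3 0.6 0.2] w 70.0 j6 0.35
 shift now [-0.0071  0.0028  0.0145] | turn [-0.005 -0.015  0.006] rows 0.1 | shift after turn [-0.0068  0.0027  0.0147] rows 0.3
```

Emit:
move_arm(
  series=[
    {"xyz": [-0.007, 0.003, 0.004], "rot": [-0.005, -0.015, 0.006], "hand": 0.07},
    {"xyz": [0, 0, 0.007], "rot": [0, 0, 0], "hand": 0.07},
    {"xyz": [0, 0, 0.003], "rot": [0, 0, 0], "hand": 0.07},
  ],
)

```text
t: 27.3
position: [0.4152, -0.2295, 0.0188]
eef_rot: [0.001, 0.893, -0.45, 0.002]
contact_force: [-0.4, -0.5, 0.4]
gripper_width: 0.819
```

Emit:
move_arm(
  series=[
    {"xyz": [0, 0, 0.001], "rot": [0, 0, 0], "hand": 0.03},
    {"xyz": [0, 0, 0.001], "rot": [0, 0, 0], "hand": 0.03},
    {"xyz": [0, 0, 0.001], "rot": [0, 0, 0], "hand": 0.03},
    {"xyz": [0, 0, 0], "rot": [0, 0, 0], "hand": 0.03},
    {"xyz": [0, 0, 0], "rot": [0, 0, 0], "hand": 0.03},
  ],
)

```text
t: 27.8
position: [0.4156, -0.2298, 0.018]
eef_rot: [0.001, 0.893, -0.45, 0.002]
contact_force: [-1.1, 0.9, -3.0]
gripper_width: 0.524
```

Emit:
move_arm(
  series=[
    {"xyz": [0, 0, -0.015], "rot": [0, 0, 0], "hand": 0.03},
    {"xyz": [0, 0, -0.04], "rot": [0, 0, 0], "hand": 0.03},
    {"xyz": [0, 0, -0.045], "rot": [0, 0, 0], "hand": 0.03},
    {"xyz": [0, 0, -0.045], "rot": [0, 0, 0], "hand": 0.03},
    {"xyz": [0, 0, -0.02], "rot": [0, 0, 0], "hand": 0.03},
  ],
)

```text
t: 28.3
position: [0.4132, -0.2281, 0.1848]
eef_rot: [0.0, 0.893, -0.45, -0.002]
contact_force: [1.0, 0.5, -3.7]
gripper_width: 0.524
```

```bash
python3 g.py 0.509 -0.009 0.19 -94.4
```

```text
t 28.3 pos [ 0.4132 -0.2281  0.1848] F [ 1.   0.5 -3.7] w 44.8 j6 0.35
 shift now [-0.1192 -0.2073 -0.0052] | turn [0.004 0.003 0.714] rows 4.9 | shift after turn [-0.2258 -0.0787 -0.0052] rows 5.0
```

Emit:
move_arm(
  series=[
    {"xyz": [-0.0235, -0.041, 0], "rot": [0, 0, 0], "hand": 0.03},
    {"xyz": [-0.0235, -0.041, 0], "rot": [0, 0, 0], "hand": 0.03},
    {"xyz": [-0.0235, -0.041, 0], "rot": [0, 0, 0], "hand": 0.03},
    {"xyz": [-0.0235, -0.041, 0], "rot": [0, 0, 0], "hand": 0.03},
    {"xyz": [-0.02, -0.036, 0], "rot": [0, 0, 0], "hand": 0.03},
  ],
)

```text
t: 28.8
position: [0.5091, -0.0154, 0.1885]
eef_rot: [0.0, 0.891, -0.454, 0.002]
contact_force: [1.2, -0.9, -2.6]
gripper_width: 0.521
```

Emit:
move_arm(
  series=[
    {"xyz": [0, 0, 0], "rot": [0, 0, 0.143], "hand": 0.03},
    {"xyz": [0, 0, 0], "rot": [0, 0, 0.143], "hand": 0.03},
    {"xyz": [0, 0, 0], "rot": [0, 0, 0.143], "hand": 0.03},
    {"xyz": [0, 0, 0], "rot": [0, 0, 0.143], "hand": 0.03},
    {"xyz": [0, 0, 0], "rot": [0, 0, 0.143], "hand": 0.03},
  ],
)

```text
t: 29.3
position: [0.5099, -0.0092, 0.1863]
eef_rot: [-0.001, -0.669, 0.743, -0.0]
contact_force: [0.1, -0.5, -3.1]
gripper_width: 0.523
```

```bash
python3 g.py 0.509 -0.009 0.105 -94.4 0 0.018
```

```text
t 29.3 pos [ 0.5099 -0.0092  0.1863] F [ 0.1 -0.5 -3.1] w 44.7 j6 1.59
 shift now [-0.0001  0.0008  0.0633] | turn [ 0.001 -0.001 -0.027] rows 0.2 | shift after turn [-0.0001  0.0009  0.0633] rows 1.3
```

Emit:
move_arm(
  series=[
    {"xyz": [0, 0.001, 0.03], "rot": [0, 0, -0.027], "hand": 0.03},
    {"xyz": [0, 0, 0.03], "rot": [0, 0, 0], "hand": 0.03},
    {"xyz": [0, 0, 0.01], "rot": [0, 0, 0], "hand": 0.03},
    {"xyz": [0, 0, 0], "rot": [0, 0, 0], "hand": 0.03},
  ],
)

```text
t: 29.7
position: [0.5089, -0.009, 0.1143]
eef_rot: [-0.001, -0.677, 0.736, -0.0]
contact_force: [0.2, -0.5, -1.8]
gripper_width: 0.525
```

```bash
python3 g.py 0.509 -0.009 0.076 -94.4 0 0.018
```

```text
t 29.7 pos [ 0.5089 -0.009   0.1143] F [ 0.2 -0.5 -1.8] w 44.8 j6 1.56
 shift now [-0.     -0.0001  0.0203] | turn [ 0.    -0.001 -0.005] rows 0.0 | shift after turn [-0.     -0.0001  0.0203] rows 0.4
```

Emit:
move_arm(
  series=[
    {"xyz": [0, 0.001, 0.012], "rot": [0, 0, -0.005], "hand": 0.03},
    {"xyz": [0, 0, 0.005], "rot": [0, 0, 0], "hand": 0.03},
    {"xyz": [0, 0, 0.002], "rot": [0, 0, 0], "hand": 0.03},
    {"xyz": [0, 0, 0.001], "rot": [0, 0, 0], "hand": 0.03},
  ],
)

```text
t: 30.1
position: [0.5091, -0.0091, 0.0954]
eef_rot: [0.001, -0.68, 0.734, -0.002]
contact_force: [-0.4, 0.3, -3.3]
gripper_width: 0.523
```

```bash
python3 g.py 0.509 -0.009 0.076 -94.4 0 0.018
```

```text
t 30.1 pos [ 0.5091 -0.0091  0.0954] F [-0.4  0.3 -3.3] w 44.7 j6 1.56
 shift now [-0.0001  0.0001  0.0014] | turn [-0.003 -0.001  0.   ] rows 0.0 | shift after turn [-0.0001  0.0001  0.0014] rows 0.0
```

Emit:
move_arm(
  series=[
    {"xyz": [0, 0, 0.002], "rot": [0, 0, 0], "hand": 0.03},
    {"xyz": [0, 0, 0.001], "rot": [0, 0, 0], "hand": 0.03},
    {"xyz": [0, 0, 0], "rot": [0, 0, 0], "hand": 0.07},
    {"xyz": [0, 0, 0], "rot": [0, 0, 0], "hand": 0.07},
    {"xyz": [0, 0, 0], "rot": [0, 0, 0], "hand": 0.07},
  ],
)

```text
t: 30.6
position: [0.5103, -0.0092, 0.0942]
eef_rot: [0.002, -0.68, 0.734, -0.003]
contact_force: [-0.2, 0.2, -0.6]
gripper_width: 0.814
```

Emit:
move_arm(
  series=[
    {"xyz": [0, 0, -0.03], "rot": [0, 0, 0], "hand": 0.07},
    {"xyz": [0, 0, -0.045], "rot": [0, 0, 0], "hand": 0.07},
    {"xyz": [0, 0, -0.02], "rot": [0, 0, 0], "hand": 0.07},
    {"xyz": [0, 0, 0], "rot": [0, 0, 0], "hand": 0.07},
  ],
)

```text
t: 31.0
position: [0.5094, -0.009, 0.1922]
eef_rot: [0.001, -0.68, 0.734, -0.003]
contact_force: [-0.7, -1.3, -1.4]
gripper_width: 0.818
```

```bash
python3 g.py 0.5735 -0.3784 0.11 -147.4
```

```text
t 31.0 pos [ 0.5094 -0.009   0.1922] F [-0.7 -1.3 -1.4] w 69.9 j6 1.56
 shift now [ 0.3633 -0.0917  0.0832] | turn [-0.006  0.001  0.925] rows 6.4 | shift after turn [ 0.145  -0.3457  0.0822] rows 8.0
```

Emit:
move_arm(
  series=[
    {"xyz": [0.045, -0.0113, 0], "rot": [0, 0, 0], "hand": 0.07},
    {"xyz": [0.045, -0.0113, 0], "rot": [0, 0, 0], "hand": 0.07},
    {"xyz": [0.045, -0.0113, 0], "rot": [0, 0, 0], "hand": 0.07},
    {"xyz": [0.045, -0.0113, 0], "rot": [0, 0, 0], "hand": 0.07},
    {"xyz": [0.045, -0.0113, 0], "rot": [0, 0, 0], "hand": 0.07},
  ],
)

```text
t: 31.5
position: [0.5496, -0.2402, 0.1895]
eef_rot: [0.002, -0.683, 0.731, -0.002]
contact_force: [0.5, 0.6, -0.3]
gripper_width: 0.822
```

Emit:
move_arm(
  series=[
    {"xyz": [0.045, -0.0113, 0], "rot": [0, 0, 0], "hand": 0.07},
    {"xyz": [0.045, -0.0113, 0], "rot": [0, 0, 0], "hand": 0.07},
    {"xyz": [0.038, -0.0095, 0], "rot": [0, 0, 0], "hand": 0.07},
    {"xyz": [0, 0, 0], "rot": [0, 0, 0.147], "hand": 0.07},
    {"xyz": [0, 0, 0], "rot": [0, 0, 0.147], "hand": 0.07},
  ],
)

```text
t: 32.0
position: [0.5708, -0.3815, 0.18]
eef_rot: [0.001, -0.564, 0.826, 0.002]
contact_force: [-0.3, -0.1, -0.6]
gripper_width: 0.819
```

Emit:
move_arm(
  series=[
    {"xyz": [0, 0, 0], "rot": [0, 0, 0.147], "hand": 0.07},
    {"xyz": [0, 0, 0], "rot": [0, 0, 0.147], "hand": 0.07},
    {"xyz": [0, 0, 0.02], "rot": [0, 0, 0.147], "hand": 0.07},
    {"xyz": [0, 0, 0.03], "rot": [0, 0, 0.147], "hand": 0.07},
    {"xyz": [0, 0, 0], "rot": [0, 0, 0], "hand": 0.07},
  ],
)

```text
t: 32.5
position: [0.569, -0.3816, 0.1207]
eef_rot: [-0.002, -0.294, 0.956, 0.005]
contact_force: [0.0, -0.5, -1.1]
gripper_width: 0.819
```

```bash
python3 g.py 0.5735 -0.3784 0.03 -147.4;python3 st.py 0.104
```

```text
t 32.5 pos [ 0.569  -0.3816  0.1207] F [ 0.  -0.5 -1.1] w 70.0 j6 1.9
 shift now [-0.0056 -0.0008  0.0907] | turn [ 0.01  -0.001  0.027] rows 0.2 | shift after turn [-0.0055  0.0003  0.0907] rows 1.9
top [ 0.5064 -0.0077  0.104 ] [(0.075, -144.3), (0.133, 119.5), (0.131, -4.2), (0.062, -93.8)]
side [ 0.4873 -0.073   0.104 ] [(0.072, -108.4), (0.037, 179.5), (0.169, 94.6), (0.124, -53.8)]
```

Emit:
move_arm(
  series=[
    {"xyz": [-0.0055, 0, 0.03], "rot": [0.01, -0.001, 0.027], "hand": 0.07},
    {"xyz": [0, 0, 0.035], "rot": [0, 0, 0], "hand": 0.07},
    {"xyz": [0, 0, 0.015], "rot": [0, 0, 0], "hand": 0.07},
    {"xyz": [0, 0, 0.004], "rot": [0, 0, 0], "hand": 0.07},
    {"xyz": [0, 0, 0], "rot": [0, 0, 0], "hand": 0.07},
  ],
)

```text
t: 33.1
position: [0.579, -0.3822, 0.0482]
eef_rot: [0.005, -0.292, 0.957, -0.008]
contact_force: [-0.4, 0.5, -1.3]
gripper_width: 0.815
```

```bash
python3 g.py 0.5735 -0.3784 0.016 -147.4
```

```text
t 33.1 pos [ 0.579  -0.3822  0.0482] F [-0.4  0.5 -1.3] w 69.6 j6 1.91
 shift now [0.0026 0.0068 0.0321] | turn [-0.018  0.006  0.023] rows 0.2 | shift after turn [0.0026 0.0062 0.0322] rows 0.7
```

Emit:
move_arm(
  series=[
    {"xyz": [0.002, 0.006, 0.012], "rot": [-0.018, 0.006, 0.023], "hand": 0.07},
    {"xyz": [0, 0.001, 0.014], "rot": [0, 0, 0], "hand": 0.07},
    {"xyz": [0, 0, 0.006], "rot": [0, 0, 0], "hand": 0.07},
    {"xyz": [0, 0, 0.002], "rot": [0, 0, 0], "hand": 0.07},
  ],
)

```text
t: 33.5
position: [0.5745, -0.3783, 0.0156]
eef_rot: [0.001, -0.28, 0.96, -0.001]
contact_force: [-0.1, 0.1, 0.6]
gripper_width: 0.821
```

```bash
python3 g.py 0.5735 -0.3784 0.016 -147.4
```

```text
t 33.5 pos [ 0.5745 -0.3783  0.0156] F [-0.1  0.1  0.6] w 70.1 j6 1.94
 shift now [ 0.0009  0.0005 -0.0004] | turn [-0.003  0.002 -0.001] rows 0.0 | shift after turn [ 0.0009  0.0005 -0.0004] rows 0.0
```

Emit:
move_arm(
  series=[
    {"xyz": [0, 0, 0], "rot": [0, 0, 0], "hand": 0.03},
    {"xyz": [0, 0, 0], "rot": [0, 0, 0], "hand": 0.03},
    {"xyz": [0, 0, 0], "rot": [0, 0, 0], "hand": 0.03},
    {"xyz": [0, 0, 0], "rot": [0, 0, 0], "hand": 0.03},
    {"xyz": [0, 0, 0], "rot": [0, 0, 0], "hand": 0.03},
  ],
)

```text
t: 34.0
position: [0.5746, -0.3785, 0.0159]
eef_rot: [0.001, -0.28, 0.96, -0.001]
contact_force: [-0.7, -0.5, -3.2]
gripper_width: 0.525
```

Emit:
move_arm(
  series=[
    {"xyz": [0, 0, -0.015], "rot": [0, 0, 0], "hand": 0.03},
    {"xyz": [0, 0, -0.04], "rot": [0, 0, 0], "hand": 0.03},
    {"xyz": [0, 0, -0.045], "rot": [0, 0, 0], "hand": 0.03},
    {"xyz": [0, 0, -0.045], "rot": [0, 0, 0], "hand": 0.03},
    {"xyz": [0, 0, -0.045], "rot": [0, 0, 0], "hand": 0.03},
  ],
)

```text
t: 34.5
position: [0.5717, -0.3765, 0.2082]
eef_rot: [-0.003, -0.28, 0.96, 0.004]
contact_force: [0.3, 1.0, -2.6]
gripper_width: 0.523
```

```bash
python3 g.py 0.509 -0.009 0.19 -94.4
```

```text
t 34.5 pos [ 0.5717 -0.3765  0.2082] F [ 0.3  1.  -2.6] w 44.7 j6 1.94
 shift now [-0.145   0.3433  0.0209] | turn [ 0.01   0.001 -0.926] rows 6.4 | shift after turn [-0.3616  0.0907  0.0182] rows 7.8
```

Emit:
move_arm(
  series=[
    {"xyz": [-0.0185, 0.0435, 0], "rot": [0, 0, 0], "hand": 0.03},
    {"xyz": [-0.0185, 0.0435, 0], "rot": [0, 0, 0], "hand": 0.03},
    {"xyz": [-0.0185, 0.0435, 0], "rot": [0, 0, 0], "hand": 0.03},
    {"xyz": [-0.0185, 0.0435, 0], "rot": [0, 0, 0], "hand": 0.03},
    {"xyz": [-0.0185, 0.0435, 0], "rot": [0, 0, 0], "hand": 0.03},
  ],
)

```text
t: 35.0
position: [0.5329, -0.1423, 0.2233]
eef_rot: [0.005, -0.277, 0.961, -0.005]
contact_force: [0.4, -0.4, -3.1]
gripper_width: 0.524
```

Emit:
move_arm(
  series=[
    {"xyz": [-0.0185, 0.0435, 0], "rot": [0, 0, 0], "hand": 0.03},
    {"xyz": [-0.0185, 0.0435, 0], "rot": [0, 0, 0], "hand": 0.03},
    {"xyz": [-0.013, 0.033, 0], "rot": [0, 0, 0], "hand": 0.03},
    {"xyz": [0, 0, 0], "rot": [0, 0, -0.147], "hand": 0.03},
    {"xyz": [0, 0, 0], "rot": [0, 0, -0.147], "hand": 0.03},
  ],
)

```text
t: 35.5
position: [0.5077, -0.0034, 0.2291]
eef_rot: [0.008, -0.419, 0.908, -0.007]
contact_force: [-0.4, 0.4, -2.3]
gripper_width: 0.527
```

Emit:
move_arm(
  series=[
    {"xyz": [0, 0, 0], "rot": [0, 0, -0.147], "hand": 0.03},
    {"xyz": [0, 0, 0], "rot": [0, 0, -0.147], "hand": 0.03},
    {"xyz": [0, 0, 0], "rot": [0, 0, -0.147], "hand": 0.03},
    {"xyz": [0, 0, 0], "rot": [0, 0, -0.147], "hand": 0.03},
    {"xyz": [0, 0, 0], "rot": [0.07, 0, 0], "hand": 0.03},
  ],
)

```text
t: 36.0
position: [0.5075, -0.0024, 0.2351]
eef_rot: [0.031, -0.67, 0.741, -0.037]
contact_force: [0.4, -0.2, -2.5]
gripper_width: 0.525
```

Emit:
move_arm(
  series=[
    {"xyz": [0, 0, 0], "rot": [0.066, 0, 0], "hand": 0.03},
    {"xyz": [0, 0, 0], "rot": [0, 0, 0], "hand": 0.03},
  ],
)

```text
t: 36.2
position: [0.5068, -0.0023, 0.2374]
eef_rot: [0.055, -0.668, 0.739, -0.064]
contact_force: [-0.2, 0.1, -2.9]
gripper_width: 0.521
```

```bash
python3 g.py 0.509 -0.009 0.134 -94.4 0.133 0.0159
```

```text
t 36.2 pos [ 0.5068 -0.0023  0.2374] F [-0.2  0.1 -2.9] w 44.5 j6 1.6
 shift now [0.0062 0.014  0.0865] | turn [-0.036 -0.008 -0.023] rows 0.3 | shift after turn [0.0065 0.011  0.0869] rows 1.8
```

Emit:
move_arm(
  series=[
    {"xyz": [0.0065, 0.003, 0.02], "rot": [-0.036, -0.008, -0.023], "hand": 0.03},
    {"xyz": [0, 0.004, 0.035], "rot": [0, 0, 0], "hand": 0.03},
    {"xyz": [0, 0.004, 0.03], "rot": [0, 0, 0], "hand": 0.03},
    {"xyz": [0, 0, 0], "rot": [0, 0, 0], "hand": 0.03},
    {"xyz": [0, 0, 0], "rot": [0, 0, 0], "hand": 0.03},
  ],
)

```text
t: 36.7
position: [0.5084, -0.0092, 0.1553]
eef_rot: [0.045, -0.678, 0.732, -0.048]
contact_force: [0.8, -0.7, -1.9]
gripper_width: 0.525
```

```bash
python3 g.py 0.509 -0.009 0.104 -94.4 0.133 0.0159;python3 st.py 0.105
```

```text
t 36.7 pos [ 0.5084 -0.0092  0.1553] F [ 0.8 -0.7 -1.9] w 44.8 j6 1.55
 shift now [-0.0002  0.0061  0.035 ] | turn [0.002 0.001 0.   ] rows 0.0 | shift after turn [-0.0002  0.0062  0.035 ] rows 0.7
side [ 0.4962 -0.0847  0.105 ] [(0.036, 167.0), (0.05, 80.5), (0.045, -5.6), (0.056, -108.3)]
```

View pics/st0.105.png

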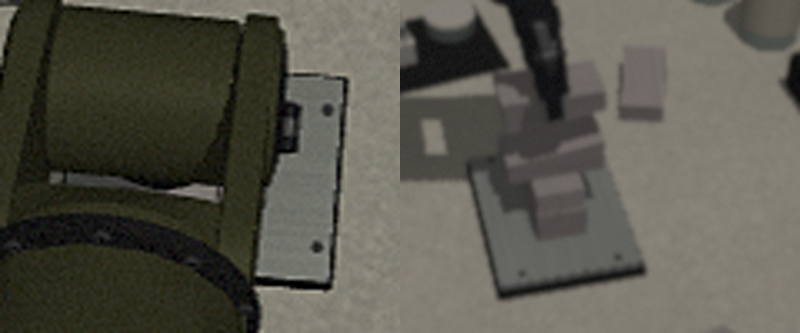

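The side crop shows the crosswise lower bar lying on pair 1, thick end at right. The tilted bar is held above it, thick end at left, so the orientation is correct.

Emit:
move_arm(
  series=[
    {"xyz": [0, 0.002, 0.015], "rot": [0, 0, 0], "hand": 0.03},
    {"xyz": [0, 0.002, 0.01], "rot": [0, 0, 0], "hand": 0.03},
    {"xyz": [0, 0.001, 0.005], "rot": [0, 0, 0], "hand": 0.03},
    {"xyz": [0, 0, 0.002], "rot": [0, 0, 0], "hand": 0.03},
  ],
)

```text
t: 37.2
position: [0.51, -0.0092, 0.1273]
eef_rot: [0.048, -0.678, 0.732, -0.051]
contact_force: [0.1, -0.5, -2.3]
gripper_width: 0.528
```

```bash
python3 g.py 0.509 -0.009 0.104 -94.4 0.133 0.0159
```

```text
t 37.2 pos [ 0.51   -0.0092  0.1273] F [ 0.1 -0.5 -2.3] w 45.1 j6 1.55
 shift now [-0.0001  0.0042  0.0071] | turn [-0.007  0.001  0.   ] rows 0.0 | shift after turn [-0.0001  0.0041  0.0071] rows 0.2
```

Emit:
move_arm(
  series=[
    {"xyz": [0, 0.004, 0.005], "rot": [-0.007, 0, 0], "hand": 0.03},
    {"xyz": [0, 0.001, 0.002], "rot": [0, 0, 0], "hand": 0.03},
    {"xyz": [0, 0, 0.002], "rot": [0, 0, 0], "hand": 0.03},
  ],
)

```text
t: 37.5
position: [0.5067, -0.0089, 0.1187]
eef_rot: [0.046, -0.678, 0.732, -0.049]
contact_force: [-11.6, 0.8, 34.6]
gripper_width: 0.528
```

```bash
python3 g.py 0.509 -0.009 0.104 -94.4 0.133 0.0159
```

```text
t 37.5 pos [ 0.5067 -0.0089  0.1187] F [-11.6   0.8  34.6] w 45.1 j6 1.55
 shift now [-0.     -0.0003 -0.0011] | turn [-0.001  0.001  0.   ] rows 0.0 | shift after turn [-0.     -0.0003 -0.0011] rows 0.0
```

Emit:
move_arm(
  series=[
    {"xyz": [0, 0, -0.001], "rot": [0, 0, 0], "hand": 0.03},
    {"xyz": [0, 0, 0], "rot": [0, 0, 0], "hand": 0.07},
    {"xyz": [0, 0, 0], "rot": [0, 0, 0], "hand": 0.07},
    {"xyz": [0, 0, 0], "rot": [0, 0, 0], "hand": 0.07},
    {"xyz": [0, 0, -0.03], "rot": [0, 0, 0], "hand": 0.07},
  ],
)

```text
t: 38.0
position: [0.5021, -0.0086, 0.1481]
eef_rot: [0.045, -0.678, 0.732, -0.048]
contact_force: [0.1, 0.2, 0.7]
gripper_width: 0.82
```

Emit:
move_arm(
  series=[
    {"xyz": [0, 0, -0.04], "rot": [0, 0, 0], "hand": 0.07},
    {"xyz": [0, 0, -0.02], "rot": [-0.066, 0, 0], "hand": 0.07},
    {"xyz": [0, 0, 0], "rot": [-0.066, 0, 0], "hand": 0.07},
    {"xyz": [0, 0, 0], "rot": [0, 0, -0.145], "hand": 0.07},
    {"xyz": [0, 0, 0], "rot": [0, 0, -0.12], "hand": 0.07},
  ],
)

```text
t: 38.5
position: [0.4946, -0.0081, 0.2143]
eef_rot: [-0.001, 0.772, -0.635, 0.0]
contact_force: [-0.6, -0.3, -0.1]
gripper_width: 0.815
```

```bash
python3 g.py 0.57 -0.23 0.11 -78.1
```

```text
t 38.5 pos [ 0.4946 -0.0081  0.2143] F [-0.6 -0.3 -0.1] w 69.6 j6 1.29
 shift now [ 0.2324 -0.0309  0.1042] | turn [-0.001  0.    -0.013] rows 0.1 | shift after turn [ 0.2327 -0.028   0.1043] rows 5.3
```

Emit:
move_arm(
  series=[
    {"xyz": [0.044, -0.006, 0], "rot": [0, 0, -0.013], "hand": 0.07},
    {"xyz": [0.044, -0.006, 0], "rot": [0, 0, 0], "hand": 0.07},
    {"xyz": [0.044, -0.006, 0.005], "rot": [0, 0, 0], "hand": 0.07},
    {"xyz": [0.044, -0.006, 0.02], "rot": [0, 0, 0], "hand": 0.07},
    {"xyz": [0.044, -0.004, 0.02], "rot": [0, 0, 0], "hand": 0.07},
  ],
)

```text
t: 39.0
position: [0.5718, -0.2206, 0.1721]
eef_rot: [-0.002, 0.781, -0.625, 0.004]
contact_force: [1.8, 0.4, -0.3]
gripper_width: 0.82
```

Emit:
move_arm(
  series=[
    {"xyz": [0.005, 0, 0.035], "rot": [0, 0, 0], "hand": 0.07},
    {"xyz": [0, 0, 0.015], "rot": [0, 0, 0], "hand": 0.07},
    {"xyz": [0, 0, 0], "rot": [0, 0, 0], "hand": 0.07},
  ],
)

```text
t: 39.3
position: [0.5728, -0.2305, 0.1174]
eef_rot: [-0.002, 0.779, -0.627, 0.002]
contact_force: [0.2, 0.0, -0.5]
gripper_width: 0.819
```

```bash
python3 g.py 0.57 -0.23 0.03 -78.1; python3 st.py 0.132
```

```text
t 39.3 pos [ 0.5728 -0.2305  0.1174] F [ 0.2  0.  -0.5] w 69.9 j6 0.91
 shift now [-0.0013  0.0031  0.0874] | turn [-0.006 -0.002  0.008] rows 0.1 | shift after turn [-0.0011  0.0027  0.0874] rows 1.8
top [ 0.5075 -0.0082  0.132 ] [(0.062, 174.9), (0.064, 131.9), (0.108, -2.3), (0.049, -94.7)]
side [ 0.5196 -0.0313  0.132 ] [(0.064, -114.5), (0.139, 124.6), (0.107, -4.6), (0.048, -90.8)]
```

Emit:
move_arm(
  series=[
    {"xyz": [-0.001, 0.003, 0.03], "rot": [-0.006, -0.002, 0.008], "hand": 0.07},
    {"xyz": [0, 0, 0.035], "rot": [0, 0, 0], "hand": 0.07},
    {"xyz": [0, 0.003, 0.02], "rot": [0, 0, 0], "hand": 0.07},
    {"xyz": [0, 0, 0.01], "rot": [0, 0, 0], "hand": 0.07},
    {"xyz": [0, 0, 0.002], "rot": [0, 0, 0], "hand": 0.07},
  ],
)

```text
t: 39.9
position: [0.5737, -0.2286, 0.0315]
eef_rot: [-0.002, 0.779, -0.628, 0.009]
contact_force: [-0.2, 0.3, 0.2]
gripper_width: 0.816
```

```bash
python3 g.py 0.57 -0.23 0.016 -78.1
```

```text
t 39.9 pos [ 0.5737 -0.2286  0.0315] F [-0.2  0.3  0.2] w 69.7 j6 0.92
 shift now [0.0004 0.0041 0.0155] | turn [-0.015 -0.011  0.006] rows 0.1 | shift after turn [0.0006 0.0039 0.0155] rows 0.3
```

Emit:
move_arm(
  series=[
    {"xyz": [0, 0.004, 0.007], "rot": [-0.015, -0.011, 0.006], "hand": 0.07},
    {"xyz": [0, 0, 0.006], "rot": [0, 0, 0], "hand": 0.07},
    {"xyz": [0, 0, 0.003], "rot": [0, 0, 0], "hand": 0.07},
  ],
)

```text
t: 40.2
position: [0.5716, -0.2297, 0.0185]
eef_rot: [-0.001, 0.777, -0.63, 0.002]
contact_force: [-0.7, 0.4, 0.1]
gripper_width: 0.816
```

Emit:
move_arm(
  series=[
    {"xyz": [0, 0, 0.001], "rot": [0, 0, 0], "hand": 0.03},
    {"xyz": [0, 0, 0.001], "rot": [0, 0, 0], "hand": 0.03},
    {"xyz": [0, 0, 0], "rot": [0, 0, 0], "hand": 0.03},
    {"xyz": [0, 0, 0], "rot": [0, 0, 0], "hand": 0.03},
    {"xyz": [0, 0, 0], "rot": [0, 0, 0], "hand": 0.03},
  ],
)

```text
t: 40.7
position: [0.5721, -0.23, 0.0174]
eef_rot: [-0.001, 0.777, -0.63, 0.003]
contact_force: [0.1, -0.3, -1.4]
gripper_width: 0.523
```

Emit:
move_arm(
  series=[
    {"xyz": [0, 0, -0.015], "rot": [0, 0, 0], "hand": 0.03},
    {"xyz": [0, 0, -0.04], "rot": [0, 0, 0], "hand": 0.03},
    {"xyz": [0, 0, -0.045], "rot": [0, 0, 0], "hand": 0.03},
    {"xyz": [0, 0, -0.045], "rot": [0, 0, 0], "hand": 0.03},
    {"xyz": [0, 0, -0.045], "rot": [0, 0, 0], "hand": 0.03},
  ],
)

```text
t: 41.2
position: [0.5683, -0.2283, 0.2102]
eef_rot: [0.001, 0.777, -0.63, -0.004]
contact_force: [0.3, -1.1, -2.8]
gripper_width: 0.525
```

Emit:
move_arm(
  series=[
    {"xyz": [0, 0, -0.02], "rot": [0, 0, 0], "hand": 0.03},
    {"xyz": [0, 0, 0], "rot": [0, 0, 0], "hand": 0.03},
  ],
)

```text
t: 41.4
position: [0.5695, -0.2288, 0.2404]
eef_rot: [-0.001, 0.777, -0.63, 0.002]
contact_force: [0.8, -0.4, -2.8]
gripper_width: 0.526
```

```bash
python3 g.py 0.509 -0.009 0.2 -4.4
```

```text
t 41.4 pos [ 0.5695 -0.2288  0.2404] F [ 0.8 -0.4 -2.8] w 44.9 j6 0.92
 shift now [-0.2277  0.0139  0.0397] | turn [-1.000e-03 -5.000e-03 -1.286e+00] rows 8.9 | shift after turn [-0.0772 -0.2145  0.0404] rows 4.8
```

Emit:
move_arm(
  series=[
    {"xyz": [-0.045, 0.003, 0], "rot": [0, 0, 0], "hand": 0.03},
    {"xyz": [-0.045, 0.003, 0], "rot": [0, 0, 0], "hand": 0.03},
    {"xyz": [-0.045, 0.003, 0], "rot": [0, 0, 0], "hand": 0.03},
    {"xyz": [-0.045, 0.003, 0], "rot": [0, 0, 0], "hand": 0.03},
    {"xyz": [-0.04, 0.002, 0], "rot": [0, 0, 0], "hand": 0.03},
  ],
)

```text
t: 41.9
position: [0.5063, -0.0133, 0.2349]
eef_rot: [0.001, 0.775, -0.633, 0.0]
contact_force: [0.8, -0.2, -2.8]
gripper_width: 0.524
```

Emit:
move_arm(
  series=[
    {"xyz": [0, 0, 0], "rot": [0, 0, -0.143], "hand": 0.03},
    {"xyz": [0, 0, 0], "rot": [0, 0, -0.143], "hand": 0.03},
    {"xyz": [0, 0, 0], "rot": [0, 0, -0.143], "hand": 0.03},
    {"xyz": [0, 0, 0], "rot": [0, 0, -0.143], "hand": 0.03},
    {"xyz": [0, 0, 0], "rot": [0, 0, -0.143], "hand": 0.03},
  ],
)

```text
t: 42.4
position: [0.5019, -0.0074, 0.2298]
eef_rot: [0.002, 0.951, -0.308, -0.004]
contact_force: [0.4, 0.8, -2.4]
gripper_width: 0.523
```

Emit:
move_arm(
  series=[
    {"xyz": [0, 0, 0], "rot": [0, 0, -0.143], "hand": 0.03},
    {"xyz": [0, 0, 0], "rot": [0, 0, -0.143], "hand": 0.03},
    {"xyz": [0, 0, 0], "rot": [0, 0, -0.143], "hand": 0.03},
    {"xyz": [0, 0, 0], "rot": [0, 0, -0.143], "hand": 0.03},
    {"xyz": [0, 0, 0], "rot": [0, 0, 0], "hand": 0.03},
  ],
)

```text
t: 42.9
position: [0.4989, -0.0071, 0.2241]
eef_rot: [-0.0, 1.0, -0.013, -0.009]
contact_force: [0.2, 0.1, -3.2]
gripper_width: 0.522
```

```bash
python3 g.py 0.509 -0.007 0.16 -4.4 0 0.0174
```

```text
t 42.9 pos [ 0.4989 -0.0071  0.2241] F [ 0.2  0.1 -3.2] w 44.6 j6 -0.06
 shift now [ 0.011  -0.0004  0.0465] | turn [0.    0.018 0.05 ] rows 0.4 | shift after turn [ 0.0101 -0.0009  0.0467] rows 1.0
```

Emit:
move_arm(
  series=[
    {"xyz": [0.01, 0, 0.01], "rot": [0, 0.018, 0.05], "hand": 0.03},
    {"xyz": [0, 0, 0.025], "rot": [0, 0, 0], "hand": 0.03},
    {"xyz": [0, 0, 0.01], "rot": [0, 0, 0], "hand": 0.03},
    {"xyz": [0, 0, 0], "rot": [0, 0, 0], "hand": 0.03},
  ],
)

```text
t: 43.3
position: [0.5078, -0.0073, 0.1757]
eef_rot: [0.0, 0.999, -0.047, -0.001]
contact_force: [-0.4, -0.5, -2.6]
gripper_width: 0.52
```

```bash
python3 g.py 0.509 -0.007 0.132 -4.4 0 0.0174
```

```text
t 43.3 pos [ 0.5078 -0.0073  0.1757] F [-0.4 -0.5 -2.6] w 44.4 j6 0.01
 shift now [ 0.0013 -0.0004  0.0263] | turn [ 0.     0.002 -0.018] rows 0.1 | shift after turn [ 0.0012 -0.0004  0.0263] rows 0.5
```

Emit:
move_arm(
  series=[
    {"xyz": [0, 0, 0.012], "rot": [0, 0.002, -0.018], "hand": 0.03},
    {"xyz": [0, 0, 0.01], "rot": [0, 0, 0], "hand": 0.03},
    {"xyz": [0, 0, 0.002], "rot": [0, 0, 0], "hand": 0.03},
    {"xyz": [0, 0, 0.001], "rot": [0, 0, 0], "hand": 0.03},
  ],
)

```text
t: 43.7
position: [0.5081, -0.0073, 0.1501]
eef_rot: [0.0, 0.999, -0.039, 0.001]
contact_force: [0.4, -0.1, -2.7]
gripper_width: 0.524
```

```bash
python3 g.py 0.509 -0.007 0.132 -4.4 0 0.0174
```

```text
t 43.7 pos [ 0.5081 -0.0073  0.1501] F [ 0.4 -0.1 -2.7] w 44.7 j6 -0.01
 shift now [ 0.0009 -0.0004  0.0007] | turn [ 0.001 -0.001 -0.001] rows 0.0 | shift after turn [ 0.0009 -0.0004  0.0007] rows 0.0
```

Emit:
move_arm(
  series=[
    {"xyz": [0, 0, 0.0015], "rot": [0, 0, 0], "hand": 0.03},
    {"xyz": [0, 0, 0.001], "rot": [0, 0, 0], "hand": 0.03},
    {"xyz": [0, 0, 0], "rot": [0, 0, 0], "hand": 0.07},
    {"xyz": [0, 0, 0], "rot": [0, 0, 0], "hand": 0.07},
    {"xyz": [0, 0, 0], "rot": [0, 0, 0], "hand": 0.07},
  ],
)

```text
t: 44.2
position: [0.5092, -0.0074, 0.15]
eef_rot: [0.0, 0.999, -0.039, 0.003]
contact_force: [-0.3, 0.4, 0.1]
gripper_width: 0.82
```

Emit:
move_arm(
  series=[
    {"xyz": [0, 0, -0.03], "rot": [0, 0, 0], "hand": 0.07},
    {"xyz": [0, 0, -0.045], "rot": [0, 0, 0], "hand": 0.07},
    {"xyz": [0, 0, 0], "rot": [0, 0, 0.05], "hand": 0.07},
    {"xyz": [0, 0, 0], "rot": [0, 0, 0], "hand": 0.07},
  ],
)

```text
t: 44.6
position: [0.5087, -0.0074, 0.2277]
eef_rot: [0.0, 0.998, -0.065, 0.002]
contact_force: [0.5, 0.0, -0.8]
gripper_width: 0.818
```

```bash
python3 g.py 0.424 -0.387 0.11 -7.8
```

```text
t 44.6 pos [ 0.5087 -0.0074  0.2277] F [ 0.5  0.  -0.8] w 69.9 j6 0.04
 shift now [-0.0355  0.3874  0.1177] | turn [ 0.    -0.005  0.006] rows 0.1 | shift after turn [-0.0324  0.3876  0.1177] rows 8.5
```

Emit:
move_arm(
  series=[
    {"xyz": [-0.004, 0.047, 0], "rot": [0, 0, 0], "hand": 0.07},
    {"xyz": [-0.004, 0.047, 0], "rot": [0, 0, 0], "hand": 0.07},
    {"xyz": [-0.004, 0.047, 0], "rot": [0, 0, 0], "hand": 0.07},
    {"xyz": [-0.004, 0.047, 0], "rot": [0, 0, 0], "hand": 0.07},
    {"xyz": [-0.004, 0.047, 0.005], "rot": [0, 0, 0], "hand": 0.07},
  ],
)

```text
t: 45.1
position: [0.4589, -0.2408, 0.2216]
eef_rot: [-0.0, 0.998, -0.056, 0.003]
contact_force: [1.0, -0.2, 0.5]
gripper_width: 0.822
```

Emit:
move_arm(
  series=[
    {"xyz": [-0.004, 0.045, 0.02], "rot": [0, 0, 0], "hand": 0.07},
    {"xyz": [-0.004, 0.045, 0.02], "rot": [0, 0, 0], "hand": 0.07},
    {"xyz": [-0.004, 0.045, 0.02], "rot": [0, 0, 0], "hand": 0.07},
    {"xyz": [0, 0.01, 0.04], "rot": [0, 0, 0], "hand": 0.07},
    {"xyz": [0, 0, 0], "rot": [0, 0, 0], "hand": 0.07},
  ],
)

```text
t: 45.6
position: [0.4273, -0.3901, 0.1169]
eef_rot: [-0.001, 0.998, -0.056, 0.002]
contact_force: [-0.4, 0.3, 0.3]
gripper_width: 0.817
```

```bash
python3 g.py 0.424 -0.387 0.03 -7.8;python3 st.py 0.16
```

```text
t 45.6 pos [ 0.4273 -0.3901  0.1169] F [-0.4  0.3  0.3] w 69.8 j6 -0.7
 shift now [-0.004  -0.0026  0.0869] | turn [-0.002 -0.004  0.024] rows 0.2 | shift after turn [-0.0036 -0.0027  0.0869] rows 1.8
top [ 0.5134 -0.0068  0.16  ] [(0.062, -179.9), (0.088, 87.4), (0.058, 1.0), (0.089, -90.0)]
```

View pics/st0.16.png

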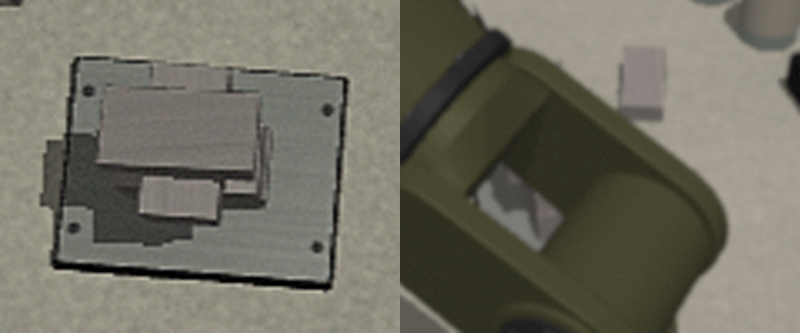

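Five bars are now stacked. The fifth, at (180,125), lies lengthwise over the crosswise pair 2 seen at (190,190). Continuing with G.

Emit:
move_arm(
  series=[
    {"xyz": [-0.004, -0.002, 0.03], "rot": [-0.002, -0.004, 0.024], "hand": 0.07},
    {"xyz": [-0.002, 0, 0.035], "rot": [0, 0, 0], "hand": 0.07},
    {"xyz": [0, 0, 0.018], "rot": [0, 0, 0], "hand": 0.07},
    {"xyz": [0, 0, 0.01], "rot": [0, 0, 0], "hand": 0.07},
    {"xyz": [0, 0, 0.002], "rot": [0, 0, 0], "hand": 0.07},
  ],
)

```text
t: 46.2
position: [0.4317, -0.3873, 0.0376]
eef_rot: [0.009, 0.998, -0.063, 0.01]
contact_force: [-0.7, 1.1, 0.4]
gripper_width: 0.817
```

```bash
python3 g.py 0.424 -0.387 0.016 -7.8
```

```text
t 46.2 pos [ 0.4317 -0.3873  0.0376] F [-0.7  1.1  0.4] w 69.8 j6 -0.67
 shift now [-0.0081  0.0003  0.0214] | turn [ 0.016 -0.02   0.01 ] rows 0.2 | shift after turn [-0.0077  0.0007  0.0216] rows 0.5
```

Emit:
move_arm(
  series=[
    {"xyz": [-0.008, 0.001, 0.004], "rot": [0.016, -0.02, 0.01], "hand": 0.07},
    {"xyz": [0, 0, 0.01], "rot": [0, 0, 0], "hand": 0.07},
    {"xyz": [0, 0, 0.006], "rot": [0, 0, 0], "hand": 0.07},
    {"xyz": [0, 0, 0.001], "rot": [0, 0, 0], "hand": 0.07},
  ],
)

```text
t: 46.6
position: [0.425, -0.3881, 0.0192]
eef_rot: [0.001, 0.998, -0.068, 0.002]
contact_force: [-0.1, -0.6, -0.8]
gripper_width: 0.823
```

```bash
python3 g.py 0.424 -0.387 0.016 -7.8
```

```text
t 46.6 pos [ 0.425  -0.3881  0.0192] F [-0.1 -0.6 -0.8] w 70.3 j6 -0.67
 shift now [-0.0011 -0.001   0.0032] | turn [ 0.002 -0.003  0.   ] rows 0.0 | shift after turn [-0.0011 -0.0009  0.0032] rows 0.1
```

Emit:
move_arm(
  series=[
    {"xyz": [-0.001, -0.001, 0.003], "rot": [0, 0, 0], "hand": 0.03},
    {"xyz": [0, 0, 0.001], "rot": [0, 0, 0], "hand": 0.03},
    {"xyz": [0, 0, 0], "rot": [0, 0, 0], "hand": 0.03},
    {"xyz": [0, 0, 0], "rot": [0, 0, 0], "hand": 0.03},
    {"xyz": [0, 0, 0], "rot": [0, 0, 0], "hand": 0.03},
  ],
)

```text
t: 47.1
position: [0.4243, -0.3871, 0.0156]
eef_rot: [0.001, 0.998, -0.068, 0.002]
contact_force: [-0.4, 0.0, -1.0]
gripper_width: 0.523
```

Emit:
move_arm(
  series=[
    {"xyz": [0, 0, -0.015], "rot": [0, 0, 0], "hand": 0.03},
    {"xyz": [0, 0, -0.04], "rot": [0, 0, 0], "hand": 0.03},
    {"xyz": [0, 0, -0.045], "rot": [0, 0, 0], "hand": 0.03},
    {"xyz": [0, 0, -0.045], "rot": [0, 0, 0], "hand": 0.03},
    {"xyz": [0, 0, -0.045], "rot": [0, 0, 0], "hand": 0.03},
  ],
)

```text
t: 47.6
position: [0.4213, -0.3842, 0.2086]
eef_rot: [-0.003, 0.998, -0.068, -0.003]
contact_force: [1.6, -0.8, -2.3]
gripper_width: 0.528
```

Emit:
move_arm(
  series=[
    {"xyz": [0, 0, -0.045], "rot": [0, 0, 0], "hand": 0.03},
    {"xyz": [0, 0, -0.03], "rot": [0, 0, 0], "hand": 0.03},
    {"xyz": [0, 0, 0], "rot": [-0.066, 0, 0], "hand": 0.03},
    {"xyz": [0, 0, 0], "rot": [-0.066, 0, 0], "hand": 0.03},
  ],
)

```text
t: 48.0
position: [0.4208, -0.3851, 0.299]
eef_rot: [0.069, 0.995, -0.069, -0.002]
contact_force: [0.5, -0.8, -3.0]
gripper_width: 0.526
```

```bash
python3 g.py 0.509 -0.009 0.22 -4.4 -0.133 0.016
```

```text
t 48.0 pos [ 0.4208 -0.3851  0.299 ] F [ 0.5 -0.8 -3. ] w 44.9 j6 -0.6
 shift now [ 0.0352 -0.3918  0.0098] | turn [ 0.004  0.004 -0.061] rows 0.4 | shift after turn [ 0.0591 -0.3889  0.0117] rows 8.2
```

Emit:
move_arm(
  series=[
    {"xyz": [0.005, -0.047, 0.001], "rot": [0, 0, 0], "hand": 0.03},
    {"xyz": [0.005, -0.047, 0.001], "rot": [0, 0, 0], "hand": 0.03},
    {"xyz": [0.005, -0.047, 0.001], "rot": [0, 0, 0], "hand": 0.03},
    {"xyz": [0.005, -0.047, 0.001], "rot": [0, 0, 0], "hand": 0.03},
    {"xyz": [0.005, -0.047, 0.001], "rot": [0, 0, 0], "hand": 0.03},
  ],
)

```text
t: 48.5
position: [0.4765, -0.1541, 0.2663]
eef_rot: [0.072, 0.995, -0.073, 0.0]
contact_force: [1.4, -0.3, -2.6]
gripper_width: 0.526
```

Emit:
move_arm(
  series=[
    {"xyz": [0.005, -0.047, 0.001], "rot": [0, 0, 0], "hand": 0.03},
    {"xyz": [0.005, -0.047, 0.001], "rot": [0, 0, 0], "hand": 0.03},
    {"xyz": [0.003, -0.042, 0.001], "rot": [0, 0, -0.06], "hand": 0.03},
    {"xyz": [0, 0, 0], "rot": [0, 0, 0], "hand": 0.03},
    {"xyz": [0, 0, 0], "rot": [0, 0, 0], "hand": 0.03},
  ],
)

```text
t: 49.0
position: [0.5081, -0.0123, 0.2469]
eef_rot: [0.071, 0.997, -0.039, -0.001]
contact_force: [0.1, -0.9, -3.0]
gripper_width: 0.524
```

```bash
python3 g.py 0.509 -0.0093 0.19 -4.4 -0.133 0.0156
```

```text
t 49.0 pos [ 0.5081 -0.0123  0.2469] F [ 0.1 -0.9 -3. ] w 44.7 j6 0.09
 shift now [ 0.0005 -0.011   0.0403] | turn [ 0.01  -0.003 -0.002] rows 0.1 | shift after turn [ 0.0007 -0.0106  0.0404] rows 0.9
```

Emit:
move_arm(
  series=[
    {"xyz": [0, -0.004, 0.015], "rot": [0.01, -0.003, 0], "hand": 0.03},
    {"xyz": [0, -0.004, 0.018], "rot": [0, 0, 0], "hand": 0.03},
    {"xyz": [0, -0.003, 0.006], "rot": [0, 0, 0], "hand": 0.03},
    {"xyz": [0, 0, 0], "rot": [0, 0, 0], "hand": 0.03},
  ],
)

```text
t: 49.4
position: [0.5078, -0.0095, 0.2052]
eef_rot: [0.065, 0.997, -0.042, -0.002]
contact_force: [0.2, -0.2, -1.9]
gripper_width: 0.524
```

```bash
python3 g.py 0.509 -0.0093 0.16 -4.4 -0.133 0.0156
```

```text
t 49.4 pos [ 0.5078 -0.0095  0.2052] F [ 0.2 -0.2 -1.9] w 44.8 j6 0.1
 shift now [ 0.0011 -0.0062  0.0292] | turn [-0.002 -0.001 -0.008] rows 0.1 | shift after turn [ 0.0012 -0.0063  0.0292] rows 0.6
```

Emit:
move_arm(
  series=[
    {"xyz": [0, -0.003, 0.014], "rot": [-0.002, 0, -0.008], "hand": 0.03},
    {"xyz": [0, -0.002, 0.009], "rot": [0, 0, 0], "hand": 0.03},
    {"xyz": [0, 0, 0.002], "rot": [0, 0, 0], "hand": 0.03},
    {"xyz": [0, 0, 0.001], "rot": [0, 0, 0], "hand": 0.03},
  ],
)

```text
t: 49.8
position: [0.5084, -0.0098, 0.1795]
eef_rot: [0.066, 0.997, -0.04, -0.001]
contact_force: [0.8, -0.1, -3.3]
gripper_width: 0.53
```

```bash
python3 g.py 0.509 -0.0093 0.16 -4.4 -0.133 0.0156
```

```text
t 49.8 pos [ 0.5084 -0.0098  0.1795] F [ 0.8 -0.1 -3.3] w 45.2 j6 0.11
 shift now [ 0.0005 -0.0031  0.0037] | turn [-0.    -0.002 -0.004] rows 0.0 | shift after turn [ 0.0005 -0.0031  0.0037] rows 0.1
```

Emit:
move_arm(
  series=[
    {"xyz": [0, -0.003, 0.002], "rot": [0, 0, 0], "hand": 0.03},
    {"xyz": [0, 0, 0.002], "rot": [0, 0, 0], "hand": 0.03},
    {"xyz": [0, 0, 0.001], "rot": [0, 0, 0], "hand": 0.03},
  ],
)

```text
t: 50.1
position: [0.5091, -0.0075, 0.175]
eef_rot: [0.066, 0.997, -0.04, -0.001]
contact_force: [-3.3, 0.1, 6.9]
gripper_width: 0.526
```

```bash
python3 g.py 0.509 -0.0093 0.16 -4.4 -0.133 0.0156
```

```text
t 50.1 pos [ 0.5091 -0.0075  0.175 ] F [-3.3  0.1  6.9] w 45.0 j6 0.11
 shift now [ 0.     -0.0002 -0.0005] | turn [-0.    -0.004 -0.005] rows 0.0 | shift after turn [ 0.     -0.0002 -0.0005] rows 0.0
```

Emit:
move_arm(
  series=[
    {"xyz": [0, 0, 0], "rot": [0, 0, 0], "hand": 0.07},
    {"xyz": [0, 0, 0], "rot": [0, 0, 0], "hand": 0.07},
    {"xyz": [0, 0, 0], "rot": [0, 0, 0], "hand": 0.07},
    {"xyz": [0, 0, -0.03], "rot": [0, 0, 0], "hand": 0.07},
    {"xyz": [0, 0, -0.045], "rot": [0, 0, 0], "hand": 0.07},
  ],
)

```text
t: 50.6
position: [0.5082, 0.0022, 0.2473]
eef_rot: [0.066, 0.997, -0.041, -0.004]
contact_force: [0.2, -0.1, 0.0]
gripper_width: 0.827
```

Emit:
move_arm(
  series=[
    {"xyz": [0, 0, -0.02], "rot": [0.066, 0, 0], "hand": 0.07},
    {"xyz": [0, 0, 0], "rot": [0.066, 0, 0], "hand": 0.07},
    {"xyz": [0, 0, 0], "rot": [0, 0, 0.145], "hand": 0.07},
    {"xyz": [0, 0, 0], "rot": [0, 0, 0.145], "hand": 0.07},
    {"xyz": [0, 0, 0], "rot": [0, 0, 0.05], "hand": 0.07},
  ],
)

```text
t: 51.1
position: [0.5103, 0.0057, 0.2759]
eef_rot: [-0.003, 0.977, -0.213, 0.005]
contact_force: [0.2, -0.7, -0.0]
gripper_width: 0.818
```

```bash
python3 g.py 0.659 0.1422 0.12 -23.8
```

```text
t 51.1 pos [0.5103 0.0057 0.2759] F [ 0.2 -0.7 -0. ] w 69.9 j6 0.37
 shift now [ 0.077  -0.1849  0.1579] | turn [-0.008 -0.008 -0.015] rows 0.1 | shift after turn [ 0.0809 -0.1849  0.1559] rows 5.3
```

Emit:
move_arm(
  series=[
    {"xyz": [0.018, -0.044, 0], "rot": [-0.008, -0.008, -0.015], "hand": 0.07},
    {"xyz": [0.018, -0.044, 0], "rot": [0, 0, 0], "hand": 0.07},
    {"xyz": [0.018, -0.044, 0.005], "rot": [0, 0, 0], "hand": 0.07},
    {"xyz": [0.018, -0.04, 0.02], "rot": [0, 0, 0], "hand": 0.07},
    {"xyz": [0, -0.005, 0.04], "rot": [0, 0, 0], "hand": 0.07},
  ],
)

```text
t: 51.6
position: [0.6549, 0.1417, 0.2169]
eef_rot: [-0.002, 0.978, -0.209, 0.006]
contact_force: [-0.7, -1.0, -0.9]
gripper_width: 0.818
```

Emit:
move_arm(
  series=[
    {"xyz": [0, 0, 0.04], "rot": [0, 0, 0], "hand": 0.07},
    {"xyz": [0, 0, 0.035], "rot": [0, 0, 0], "hand": 0.07},
    {"xyz": [0, 0, 0], "rot": [0, 0, 0], "hand": 0.07},
  ],
)

```text
t: 51.9
position: [0.6545, 0.1435, 0.1331]
eef_rot: [-0.0, 0.978, -0.208, 0.002]
contact_force: [0.1, -0.3, -0.1]
gripper_width: 0.817
```

```bash
python3 g.py 0.659 0.1422 0.03 -23.8;python3 st.py 0.188
```

```text
t 51.9 pos [0.6545 0.1435 0.1331] F [ 0.1 -0.3 -0.1] w 69.8 j6 0.58
 shift now [ 0.0042 -0.0004  0.1032] | turn [-0.002 -0.005 -0.003] rows 0.0 | shift after turn [ 0.0047 -0.0006  0.1031] rows 2.2
top [ 0.5119 -0.0057  0.188 ] [(0.09, 85.2), (0.043, -6.2), (0.092, -79.3), (0.068, 175.4)]
side [ 0.5096 -0.0269  0.188 ] [(0.058, 145.1), (0.111, 85.2), (0.047, -4.1), (0.141, -93.6)]
```

View pics/st0.188.png

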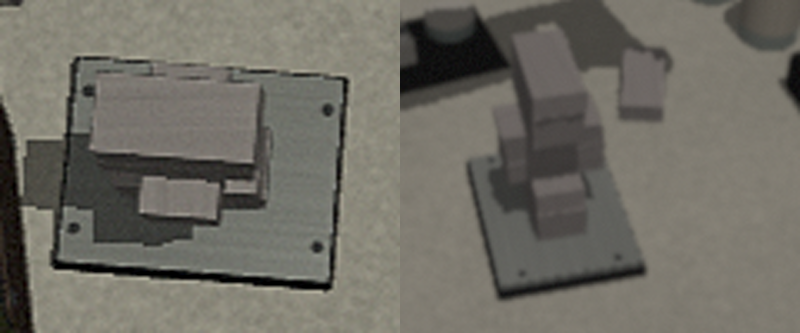

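Three full pairs now stand, crossed and square: the top face is at (178,118) in the left crop, and the side view shows an upright column. Now the last bar, B.

Emit:
move_arm(
  series=[
    {"xyz": [0.003, -0.001, 0.03], "rot": [-0.002, -0.005, 0], "hand": 0.07},
    {"xyz": [0, 0, 0.035], "rot": [0, 0, 0], "hand": 0.07},
    {"xyz": [0, 0, 0.02], "rot": [0, 0, 0], "hand": 0.07},
    {"xyz": [0, 0, 0.015], "rot": [0, 0, 0], "hand": 0.07},
    {"xyz": [0, 0, 0.002], "rot": [0, 0, 0], "hand": 0.07},
  ],
)

```text
t: 52.5
position: [0.6686, 0.144, 0.0507]
eef_rot: [-0.005, 0.978, -0.208, 0.014]
contact_force: [-0.4, 0.3, -0.0]
gripper_width: 0.818
```

```bash
python3 g.py 0.659 0.1422 0.016 -23.8
```

```text
t 52.5 pos [0.6686 0.144  0.0507] F [-0.4  0.3 -0. ] w 69.9 j6 0.58
 shift now [-0.0089  0.0061  0.0344] | turn [-0.017 -0.026 -0.004] rows 0.2 | shift after turn [-0.0081  0.0055  0.0347] rows 0.8
```

Emit:
move_arm(
  series=[
    {"xyz": [-0.008, 0.006, 0.005], "rot": [-0.017, -0.026, -0.004], "hand": 0.07},
    {"xyz": [-0.001, 0, 0.015], "rot": [0, 0, 0], "hand": 0.07},
    {"xyz": [0, 0, 0.011], "rot": [0, 0, 0], "hand": 0.07},
    {"xyz": [0, 0, 0.002], "rot": [0, 0, 0], "hand": 0.07},
  ],
)

```text
t: 52.9
position: [0.6594, 0.1422, 0.0201]
eef_rot: [-0.001, 0.979, -0.206, 0.002]
contact_force: [0.8, 0.5, -0.4]
gripper_width: 0.82
```

```bash
python3 g.py 0.659 0.1422 0.016 -23.8
```

```text
t 52.9 pos [0.6594 0.1422 0.0201] F [ 0.8  0.5 -0.4] w 70.0 j6 0.57
 shift now [-0.0003  0.0002  0.0041] | turn [-0.002 -0.003  0.   ] rows 0.0 | shift after turn [-0.0003  0.0002  0.0041] rows 0.1
```

Emit:
move_arm(
  series=[
    {"xyz": [0, 0, 0.004], "rot": [0, 0, 0], "hand": 0.03},
    {"xyz": [0, 0, 0.001], "rot": [0, 0, 0], "hand": 0.03},
    {"xyz": [0, 0, 0], "rot": [0, 0, 0], "hand": 0.03},
    {"xyz": [0, 0, 0], "rot": [0, 0, 0], "hand": 0.03},
    {"xyz": [0, 0, 0], "rot": [0, 0, 0], "hand": 0.03},
  ],
)

```text
t: 53.4
position: [0.6599, 0.1423, 0.0152]
eef_rot: [-0.001, 0.979, -0.206, 0.002]
contact_force: [0.4, 0.1, -0.5]
gripper_width: 0.522
```

Emit:
move_arm(
  series=[
    {"xyz": [0, 0, -0.015], "rot": [0, 0, 0], "hand": 0.03},
    {"xyz": [0, 0, -0.04], "rot": [0, 0, 0], "hand": 0.03},
    {"xyz": [0, 0, -0.045], "rot": [0, 0, 0], "hand": 0.03},
    {"xyz": [0, 0, -0.045], "rot": [0, 0, 0], "hand": 0.03},
    {"xyz": [0, 0, -0.045], "rot": [0, 0, 0], "hand": 0.03},
  ],
)

```text
t: 53.9
position: [0.656, 0.1417, 0.2074]
eef_rot: [0.002, 0.978, -0.206, -0.004]
contact_force: [0.9, 0.2, -2.8]
gripper_width: 0.525
```

Emit:
move_arm(
  series=[
    {"xyz": [0, 0, -0.045], "rot": [0, 0, 0.145], "hand": 0.03},
    {"xyz": [0, 0, -0.045], "rot": [0, 0, 0.145], "hand": 0.03},
    {"xyz": [0, 0, 0], "rot": [0, 0, 0.145], "hand": 0.03},
    {"xyz": [0, 0, 0], "rot": [0, 0, 0.145], "hand": 0.03},
    {"xyz": [0, 0, 0], "rot": [0, 0, 0.145], "hand": 0.03},
  ],
)

```text
t: 54.4
position: [0.6555, 0.1419, 0.3175]
eef_rot: [-0.003, 0.836, -0.549, 0.003]
contact_force: [-0.6, -0.1, -2.8]
gripper_width: 0.528
```

Emit:
move_arm(
  series=[
    {"xyz": [0, 0, 0], "rot": [0, 0, 0.145], "hand": 0.03},
    {"xyz": [0, 0, 0], "rot": [0, 0, 0.145], "hand": 0.03},
    {"xyz": [0, 0, 0], "rot": [0, 0, 0.145], "hand": 0.03},
    {"xyz": [0, 0, 0], "rot": [0, 0, 0], "hand": 0.03},
  ],
)

```text
t: 54.8
position: [0.654, 0.1417, 0.3226]
eef_rot: [0.005, -0.692, 0.722, -0.003]
contact_force: [0.1, -1.0, -3.2]
gripper_width: 0.526
```

```bash
python3 g.py 0.509 -0.009 0.25 -94.4 0 0.017
```

```text
t 54.8 pos [0.654  0.1417 0.3226] F [ 0.1 -1.  -3.2] w 44.9 j6 1.77
 shift now [0.157  0.139  0.0537] | turn [-0.011  0.002  0.033] rows 0.2 | shift after turn [0.1614 0.133  0.0556] rows 4.5
```

Emit:
move_arm(
  series=[
    {"xyz": [0.036, 0.032, 0], "rot": [0, 0, 0], "hand": 0.03},
    {"xyz": [0.036, 0.032, 0], "rot": [0, 0, 0], "hand": 0.03},
    {"xyz": [0.036, 0.032, 0], "rot": [0, 0, 0], "hand": 0.03},
    {"xyz": [0.036, 0.032, 0], "rot": [0, 0, 0], "hand": 0.03},
    {"xyz": [0.008, 0.006, 0], "rot": [-0.011, 0.002, 0.033], "hand": 0.03},
  ],
)

```text
t: 55.3
position: [0.5088, -0.0084, 0.3201]
eef_rot: [-0.001, -0.69, 0.724, 0.001]
contact_force: [-0.1, 0.4, -2.6]
gripper_width: 0.529
```

Emit:
move_arm(
  series=[
    {"xyz": [0, 0, 0], "rot": [0, 0, 0], "hand": 0.03},
    {"xyz": [0, 0, 0], "rot": [0, 0, 0], "hand": 0.03},
  ],
)

```text
t: 55.5
position: [0.5084, -0.009, 0.3218]
eef_rot: [-0.0, -0.691, 0.723, -0.0]
contact_force: [-0.3, -0.2, -2.2]
gripper_width: 0.53
```

```bash
python3 g.py 0.509 -0.009 0.21 -94.4 0 0.0152
```

```text
t 55.5 pos [ 0.5084 -0.009   0.3218] F [-0.3 -0.2 -2.2] w 45.3 j6 1.53
 shift now [-0.0001 -0.0006  0.0966] | turn [-0.    -0.001  0.032] rows 0.2 | shift after turn [-0.     -0.0006  0.0966] rows 2.0
```

Emit:
move_arm(
  series=[
    {"xyz": [0, 0, 0.03], "rot": [0, 0, 0.032], "hand": 0.03},
    {"xyz": [0, 0, 0.035], "rot": [0, 0, 0], "hand": 0.03},
    {"xyz": [0, 0, 0.02], "rot": [0, 0, 0], "hand": 0.03},
    {"xyz": [0, 0, 0], "rot": [0, 0, 0], "hand": 0.03},
    {"xyz": [0, 0, 0], "rot": [0, 0, 0], "hand": 0.03},
  ],
)

```text
t: 56.0
position: [0.5125, -0.0047, 0.2355]
eef_rot: [0.001, -0.684, 0.729, -0.001]
contact_force: [0.6, -0.4, -1.9]
gripper_width: 0.526
```

```bash
python3 g.py 0.509 -0.009 0.188 -94.4 0 0.0152
```

```text
t 56.0 pos [ 0.5125 -0.0047  0.2355] F [ 0.6 -0.4 -1.9] w 44.9 j6 1.55
 shift now [0.0046 0.0033 0.0323] | turn [-0.004  0.     0.013] rows 0.1 | shift after turn [0.0046 0.0031 0.0323] rows 0.7
```

Emit:
move_arm(
  series=[
    {"xyz": [0.004, 0.004, 0.012], "rot": [-0.004, 0, 0.013], "hand": 0.03},
    {"xyz": [0, 0, 0.012], "rot": [0, 0, 0], "hand": 0.03},
    {"xyz": [0, 0, 0.004], "rot": [0, 0, 0], "hand": 0.03},
    {"xyz": [0, 0, 0.001], "rot": [0, 0, 0], "hand": 0.03},
  ],
)

```text
t: 56.4
position: [0.5094, -0.0081, 0.2066]
eef_rot: [0.001, -0.68, 0.733, -0.001]
contact_force: [0.4, -0.3, -3.2]
gripper_width: 0.526
```

```bash
python3 g.py 0.509 -0.009 0.188 -94.4 0 0.0152
```

```text
t 56.4 pos [ 0.5094 -0.0081  0.2066] F [ 0.4 -0.3 -3.2] w 45.0 j6 1.56
 shift now [0.0009 0.0003 0.0034] | turn [-0.003  0.     0.002] rows 0.0 | shift after turn [0.0009 0.0003 0.0034] rows 0.1
```

Emit:
move_arm(
  series=[
    {"xyz": [0, 0, 0.002], "rot": [0, 0, 0], "hand": 0.03},
    {"xyz": [0, 0, 0.002], "rot": [0, 0, 0], "hand": 0.03},
    {"xyz": [0, 0, 0.001], "rot": [0, 0, 0], "hand": 0.03},
  ],
)

```text
t: 56.7
position: [0.51, -0.0083, 0.2026]
eef_rot: [0.002, -0.68, 0.733, -0.002]
contact_force: [-4.0, -0.6, 10.4]
gripper_width: 0.524
```

```bash
python3 g.py 0.509 -0.009 0.188 -94.4 0 0.0152
```

```text
t 56.7 pos [ 0.51   -0.0083  0.2026] F [-4.  -0.6 10.4] w 44.8 j6 1.56
 shift now [ 0.0008  0.0009 -0.0006] | turn [-0.005  0.     0.002] rows 0.0 | shift after turn [ 0.0008  0.0009 -0.0006] rows 0.0
```

Emit:
move_arm(
  series=[
    {"xyz": [0, 0, 0], "rot": [0, 0, 0], "hand": 0.07},
    {"xyz": [0, 0, 0], "rot": [0, 0, 0], "hand": 0.07},
    {"xyz": [0, 0, 0], "rot": [0, 0, 0], "hand": 0.07},
    {"xyz": [0, 0, -0.025], "rot": [0, 0, 0], "hand": 0.07},
    {"xyz": [0, 0, -0.04], "rot": [0, 0, 0], "hand": 0.07},
  ],
)

```text
t: 57.2
position: [0.5085, -0.0081, 0.2657]
eef_rot: [-0.0, -0.68, 0.733, 0.001]
contact_force: [1.1, -0.3, 0.9]
gripper_width: 0.82
```

Emit:
move_arm(
  series=[
    {"xyz": [0, 0, -0.04], "rot": [0, 0, 0], "hand": 0.07},
    {"xyz": [0.045, 0, 0], "rot": [0, 0, 0], "hand": 0.07},
    {"xyz": [0.045, 0, 0], "rot": [0, 0, 0], "hand": 0.07},
    {"xyz": [0.045, 0, 0], "rot": [0, 0, 0], "hand": 0.07},
    {"xyz": [0.045, 0, 0], "rot": [0, 0, 0], "hand": 0.07},
  ],
)

```text
t: 57.7
position: [0.4965, -0.1888, 0.3143]
eef_rot: [0.003, -0.683, 0.73, -0.004]
contact_force: [1.5, -0.4, -0.3]
gripper_width: 0.82
```

Emit:
move_arm(
  series=[
    {"xyz": [0.045, 0.01, 0], "rot": [0, 0, 0], "hand": 0.07},
    {"xyz": [0.045, 0.02, 0], "rot": [0, 0, 0], "hand": 0.07},
    {"xyz": [0.04, 0.02, 0], "rot": [0, 0, 0], "hand": 0.07},
    {"xyz": [0, 0, 0], "rot": [0, 0, 0], "hand": 0.07},
  ],
)

```text
t: 58.1
position: [0.4345, -0.3237, 0.3134]
eef_rot: [0.003, -0.682, 0.731, -0.004]
contact_force: [0.8, 0.0, 0.9]
gripper_width: 0.82
```

```bash
python3 - <<'E'
from h import *
C=cams(); t=C["top"]["frame"];s=C["side"]["frame"]
a=cv2.resize(t[190:350,105:360],(510,320),interpolation=cv2.INTER_CUBIC)
b=cv2.resize(s[110:270,190:335],(290,320),interpolation=cv2.INTER_CUBIC)
cv2.imwrite("pics/end.png",np.hstack([a,b]))
p=proj(C["top"],[[.51,-.0106,z] for z in(.202,.216)]);print(p)
g=cv2.GaussianBlur(cv2.cvtColor(t,cv2.COLOR_BGR2GRAY),(3,3),0)
print(monitor.get_obs()["t"],monitor.get_obs()["position"].round(3))
E
python3 st.py 0.216
```

```text
[[285.24942511 227.61085386]
 [284.80795197 225.99669974]]
58.2 [ 0.436 -0.321  0.314]
top [ 0.5049 -0.0153  0.216 ] [(0.071, 146.8), (0.048, 61.3), (0.147, -2.0), (0.135, -145.6)]
```

View pics/end.png

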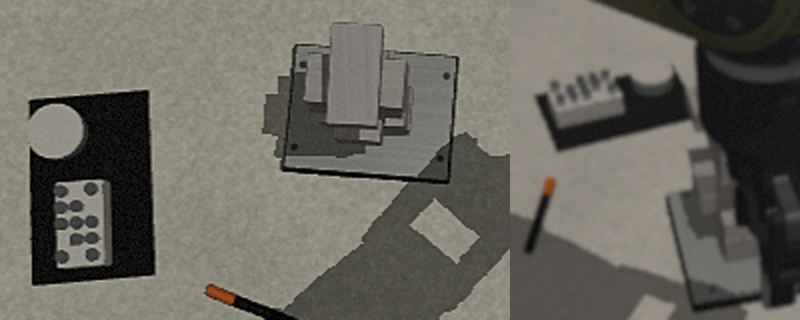

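Run:
```python
from h import *
c=viewer.read_camera("top"); w=ray(c,[[133,255]],.025)[0]; d=w[:2]-[.4313,.2893]; a=np.radians(4.5)
print("dish in mat",np.round([d[0]*np.cos(a)+d[1]*np.sin(a),-d[0]*np.sin(a)+d[1]*np.cos(a)],4))
w=ray(c,[[282.5,227]],.209)[0]; print("top bar centre",w.round(4),"off plate mid",np.hypot(*(w[:2]-[.5097,-.0106])).round(4))
from plant import ticket
print(ticket.sign_off())
```

```text
dish in mat [0.0592 0.0279]
top bar centre [ 0.5097 -0.0061  0.209 ] off plate mid 0.0045
the job is handed in; nothing more can be done
None
```

The rack and dish stand on the mat, all seven bars are stacked in one column on the plate, and the job was handed in at about 58 s. There is no verdict, so success rests on my own checks.

- **Stack:** there are three crossed pairs with the last bar crosswise on top. The top bar's centre was about 4.5 mm from the plate's middle, against a limit of 22 mm. The views of the column showed it upright and square.
- **Mat:** the dish was knocked about 23 mm sideways during the run. I left it because it still stood on the mat, with its centre at about (59, 28) mm in the mat's frame, against limits of 80 and 45 mm. Its edge is only about 6–7 mm inside the mat. The rack was centred across the mat, clear of the dish.
- **Forces:** the highest force I read was about 36 N at the wrist, while pressing the fourth bar down. That reading is close to the 40 N limit, which applies to the arm or gripper body pressing on something, but only the held bar was in contact.
- **Not fully checked:** the automatic outline of the column's top face often merged with the plate, so for the later bars I relied on the pictures and the arm's own position readings. I did not look at the vial and beaker again after the start. No contact forces appeared near them.

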